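Pin the ring-support arm and snap the pin's spring loop shut

ROBOT

A 7-joint arm with a two-finger parallel gripper is mounted at the origin on a cart in front of the work surface, level with it; the furniture and walls round the work are solid. World frame = base frame: x ahead of the robot, y to its left, z up, the work surface at z = 0. Lengths are in m, angles in rad, forces in N, time in s.
With the tool pointing down it reaches from about 0.425 to 0.925 m from the base axis. Payload 6.8 kg.
Tool frame: the origin (TCP) lies on the centre line of the jaws, within the pads' length; the fingertips stand 22 mm ahead of it and the grasp point (between the pads) lies 3 mm ahead of it; z points along the fingers, y is the direction in which the jaws open and shut (so a half turn about z gives the same grasp; the last joint's range is limited). The gripper opens to 85 mm and grips with 20 to 120 N. Pads are 22 mm wide; open, the fingers measure 114 mm over their backs; the gripper's body (76 mm by 85 mm) begins 54 mm behind the grasp point. The pads swing forward as they close: fully open they stand 13 mm farther back than shut.
Start: joints at [1.157, 0.477, 0.022, 1.555, -0.011, 1.109, -0.083], TCP at [0.203, -0.644, 0.23] pointing down, gripper open.
Joint ranges: [-2.96, 2.96], [-0.34, 2.1], [-1.41, 1.46], [0.24, 2.44], [-1.37, 4.51], [0.17, 1.92], [-2.96, 2.96]. Speed limits (rad/s): [2.39, 2.39, 3.14, 3.14, 3.14, 3.14, 3.14].

INTERFACE

Orientations are given as [roll, pitch, yaw] about the fixed x, y, z axes, in that order (R = Rz(yaw) Ry(pitch) Rx(roll)).
In Python, from cell import observe, grab_frame, finish_job gives the robot as it stands. The module is installed in compiled form; this text tells all that it offers.
- The arm moves only by the tool arm_command, never from a script. Its arguments are lists of equal length, an entry for each row: "dp": the shift along the tool's x, y, z in mm, a list of three; "spin": the turn about the tool's z in rad. In form: {"dp": [[tx, ty, tz], ...], "spin": [spin, ...]}. A call has 1 to 20 rows; each row is the pose to reach, as a shift and turn from the pose commanded when the call began, along the tool's axes at that moment; what a row does not reach only later rows make up. A row lasts 1/8 s, in which the tool goes at most 62.5 mm and 10.7 degrees, less where a joint would pass 70% of its speed; a pose out of reach is approached as far as the arm can. A call with a gripper value outside its range is refused whole. "jaw" is the finger opening in mm, from 0 to 85.4, set as the call begins (left out, the last holds). The fingers move at their own pace and stop on an object; "force" is the grip in N (left out, the last holds). Time passes only in rows, so rows that repeat a pose let the fingers close. It gives the time, the measured TCP pose, the force and the opening at its end, in the units of the state.
- observe(): the state, without advancing time (a new reading comes with each control period).
- grab_frame(name): name is "side" or "top"; returns a dict with "pixels" (480x640x3 uint8, red, green, blue), "z_map" (480x640 float32, m along the optical axis (not along the pixel's ray), 0 where there is no reading), "K" (3x3 intrinsics, pixels), "dist_coeffs" ([k1, k2, p1, p2, k3] as OpenCV has them; the pictures are not rectified), "pose" (4x4, takes a point from camera to world coordinates). Camera axes: x right, y up, looking along -z (the intrinsics and any distortion apply to the point x, -y, -z); pixel columns grow to the right and rows downward; lengths in m; the calibration is good to about 2 mm. A picture is of the moment at which its call begins.
- finish_job(): hands the job in, once; it reports no verdict.
The state is a dict: "time": time; "q": joint angles; "dq": joint speeds; "tau": joint torques, N m; "position": TCP position; "ee_rot": TCP orientation; "wrist_force": force on the tool from outside, world axes, zero at the start; "moment": the same for the moment, N m; "opening": finger opening in m.
Only numpy, scipy, OpenCV 4.12 (cv2) and the standard library are available. Lean on these libraries where they do the work, as an engineer would, in place of code of your own. Each camera call takes 0.05 s, during which the arm holds its last target.

TASK

Lock the sliding arm of the ring support. Take the hitch pin out of its parking block, push it straight down through the cross hole of the bracket's fork head and the arm's eye until its collar rests on the fork, with its loop still open and facing the fork's free end, then let go of it and press the loop's thumb paddle down and inward until its crossbar snaps into the groove across the pin's lower end. Feel your way and push gently, no more than about 20 N on the pin or the paddle, and leave the glass flask, the beaker and the white jar alone; let go of everything at the end.

Things in the scene. Friction and masses are not known exactly. Their poses are not given: they have to be found in the camera images.
- pin_grip (a point): centre of the hitch pin's black grip block: 28 mm along the pin's x, 14 mm thick along y (pinch these sides), 40 mm tall, top 14 mm above this point. z points up the pin's axis. The collar's underside is 36 mm below. The pin, about 0.17 kg with its loop, stands upright in the parking block at the start; its loop is on its -x side.
- pin_collar (a point): point on the pin's axis at the collar's underside, 36 mm below pin_grip; axes as pin_grip. The steel collar is 25 mm wide and 10 mm tall. Below it a round shaft, 14 mm thick, runs 60 mm down.
- pin_end (a point): centre of the shaft's lower end, 60 mm below the collar's underside; axes as pin_grip. The last 14 mm taper to about 11 mm. A groove for the loop's crossbar runs across the end along the pin's y, with a rounded lip about 2 mm high on each side.
- loop (a joint): angle (rad) of the loop. 0: shut, hanging straight down, crossbar in the groove (soft stop at -0.04); 1.5: wide open, about level on the pin's -x side. It pivots along the pin's y, 5 mm above the collar's underside, and stays where left (0.05 N m). Starts at 1.1 to 1.4. Its two 4 mm wires, 19.5 mm either side of the axis, pass outside the bracket's plates.
- loop_bar (a point): middle of the loop's sprung crossbar, a 4 mm wire along the pin's y, 65 mm from the pivot. Near shut it meets the groove's lip at about 0.11 rad, must be pushed past it (about 3 to 8 N on the paddle) and snaps into the groove at about 0.05 rad; left short of that it is not locked.
- thumb: the loop's black thumb paddle, a plate 24 by 30 mm, 4 mm thick. Origin: middle of its outer face, 69 mm from the pivot; z out of that face, against the way it moves to shut; y along the pin's y. Shut, it is 52 mm to the pin's -x side of the axis and 41 mm below the collar's underside, and the face looks outward and up, 0.73 rad from vertical; pressing it down and inward shuts the loop.
- mount (a point): point 110 mm above the table over the fixed bracket's middle; z up, x from the fork's free end to the post. The bracket's fork head is clamped on a cross slide, up to 8 mm to either side of here along y (not measured: look or feel for it). Its vertical cross hole lies on this x = 0, with its upper mouth at this height; 15.6 mm wide. Set the pin in with its x along this x, loop to the free end.
- bracket: fixed bracket; origin on the table under mount, same axes. 30 mm to -x, 80 mm to +x, 90 mm wide. Fork: two plates 28 mm wide in y, 10 mm thick, tops at 110 and 83 mm, free end 14 mm to -x, post from 22 mm to +x, no higher. Between them the sliding arm's eye (13 mm thick, hole 15.6 mm) is up to 2.5 mm off line in x and slides under 2 N: the pin's taper must push it into line. Arm's ring: to 165 mm +x.
- park_hole (a point): centre of the upper mouth of the fixed parking block's hole, 70 mm above the table: a column 32 by 30 mm on a foot 80 by 70 mm, hole 16.5 mm wide. The pin's collar rests on it at the start.
- flask: stoppered conical glass flask, 69 mm wide, 143 mm tall, origin under its centre; bystander.
- beaker: small glass beaker, 53 mm wide, 64 mm tall, origin under its centre; bystander.
- jar: white lidded jar, 63 mm wide, 86 mm tall, origin under its centre; bystander.
Things that resemble listed ones, but are neither listed nor needed, are in the scene too. Leave any green look-alike of the part that bears pin_grip alone.

How it is judged:
By the outcome, as a careful person would: the job done as asked, in the order asked, and still so for the second after the job is handed in, with the robot touching nothing.
It also fails if it takes over 69 s, if anything falls off the work surface, if the arm or the gripper's body presses on something with over 40 N, if the wrist force passes 120 N, or if a joint passes its speed limit or range.

## Working session

There is one attempt and no reset: what is moved stays moved. The work goes in short steps, Python scripts to look and compute and a tool call to move; the robot and the scene stay as the last step left them, time stands still between calls to the robot, and variables do not carry over. Pictures are saved under pics/ and viewed, and the job is handed in when it is done.

Besides the shell and the picture viewer there is one more tool, called after "Request:" as name(argument=value, ...), one argument or row to a line, values as JSON. arm_command: Moves the arm, as the interface text tells. Its arguments: {"type":"object","properties":{"dp":{"type":"array"},"spin":{"type":"array"},"jaw":{"type":"number"},"force":{"type":"number"}},"required":["dp","spin"]}

```bash
mkdir -p pics; cat > h.py <<'E'
import numpy as np, cv2, pickle
from cell import observe, grab_frame
def save(name,tag):
    f=grab_frame(name); cv2.imwrite(f'pics/{tag}.png',f['pixels'][:,:,::-1]); pickle.dump(f,open(f'{tag}.pkl','wb')); return f
def load(tag): return pickle.load(open(f'{tag}.pkl','rb'))
def ray(f,u,v):
    n=cv2.undistortPoints(np.array([[[u,v]]],float),np.array(f['K']),np.array(f['dist_coeffs']))[0,0]
    P=np.array(f['pose']); d=P[:3,:3]@np.array([n[0],-n[1],-1.]); return P[:3,3],d
def onz(f,u,v,z):
    o,d=ray(f,u,v); return o+d*(z-o[2])/d[2]
def dep(f,u,v):
    o,d=ray(f,u,v); return o+d*f['z_map'][int(round(v)),int(round(u))]
def proj(f,p):
    P=np.array(f['pose']); c=P[:3,:3].T@(np.asarray(p,float)-P[:3,3]); c=np.array([c[0],-c[1],-c[2]])
    return cv2.projectPoints(c.reshape(1,1,3),np.zeros(3),np.zeros(3),np.array(f['K']),np.array(f['dist_coeffs']))[0].ravel()
def cloud(f):
    z=f['z_map']; v,u=np.mgrid[:480,:640]
    n=cv2.undistortPoints(np.stack([u.ravel(),v.ravel()],1).astype(float)[:,None],np.array(f['K']),np.array(f['dist_coeffs']))[:,0]
    c=np.stack([n[:,0],-n[:,1],-np.ones(len(n))],1)*z.reshape(-1,1)
    P=np.array(f['pose']); w=c@P[:3,:3].T+P[:3,3]; w[z.ravel()==0]=np.nan
    return w.reshape(480,640,3)
E
python3 - <<'E'
from h import *
for n in('side','top'):
    f=save(n,n+'0'); print(n,np.round(f['K'],1).tolist(),np.round(f['pose'],3).tolist(),f['dist_coeffs'])
s=observe(); print(s)
E
```

```text
side [[444.2, 0.0, 309.9], [0.0, 444.2, 238.9], [0.0, 0.0, 1.0]] [[-0.984, 0.08, -0.156, 0.321], [-0.174, -0.337, 0.925, 1.056], [0.021, 0.938, 0.346, 0.503], [0.0, 0.0, 0.0, 1.0]] [-0.10255901  0.          0.          0.          0.        ]
top [[591.3, 0.0, 312.9], [0.0, 591.3, 237.5], [0.0, 0.0, 1.0]] [[-0.002, 0.994, -0.112, 0.374], [-1.0, -0.001, 0.01, 0.001], [0.009, 0.112, 0.994, 1.447], [0.0, 0.0, 0.0, 1.0]] [0.02440536 0.         0.         0.         0.        ]
{'time': 0.1, 'q': array([ 1.156926  ,  0.47772438,  0.02237604,  1.55632624, -0.01146824,
        1.10933114, -0.08311639]), 'dq': array([-9.44466687e-05, -1.33181417e-03, -1.70916339e-04, -2.28048845e-03,
       -3.11695185e-03, -2.44550088e-04, -7.08168708e-04]), 'tau': array([ 4.54625260e-03, -5.97761965e+01,  1.61360465e+00, -2.81955564e+01,
        1.28480309e-02,  5.04329684e-03,  4.87730108e-05]), 'position': array([ 0.2029945 , -0.64319518,  0.22903008]), 'ee_rot': array([-3.13994014e+00,  1.64549262e-04,  3.05758878e-01]), 'wrist_force': array([ 0.01514858,  0.42514386, -0.16947891]), 'moment': array([ 0.04136952, -0.05178199, -0.02999377]), 'opening': 0.08496937004599439}
```

View pics/side0.png

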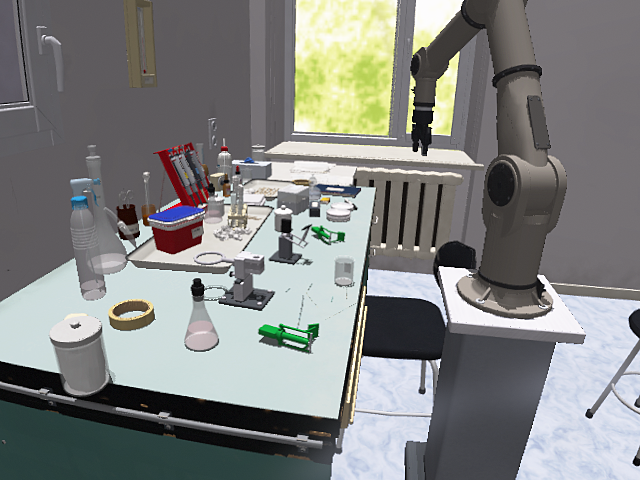

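View pics/top0.png

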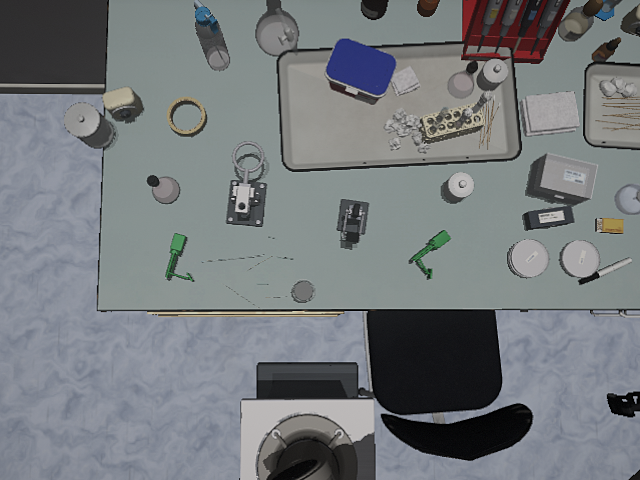

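```bash
python3 - <<'E'
from h import *
t=load('top0');s=load('side0')
a=cv2.resize(t['pixels'][180:270,310:400],(400,400),interpolation=cv2.INTER_CUBIC)
b=cv2.resize(t['pixels'][135:235,195:295],(400,400),interpolation=cv2.INTER_CUBIC)
cv2.imwrite('pics/c1.png',np.hstack([a,b])[:,:,::-1])
a=cv2.resize(s['pixels'][205:275,260:330],(400,400),interpolation=cv2.INTER_CUBIC)
b=cv2.resize(s['pixels'][240:310,210:280],(400,400),interpolation=cv2.INTER_CUBIC)
cv2.imwrite('pics/c2.png',np.hstack([a,b])[:,:,::-1])
E
```

```text
(no output)
```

View pics/c1.png

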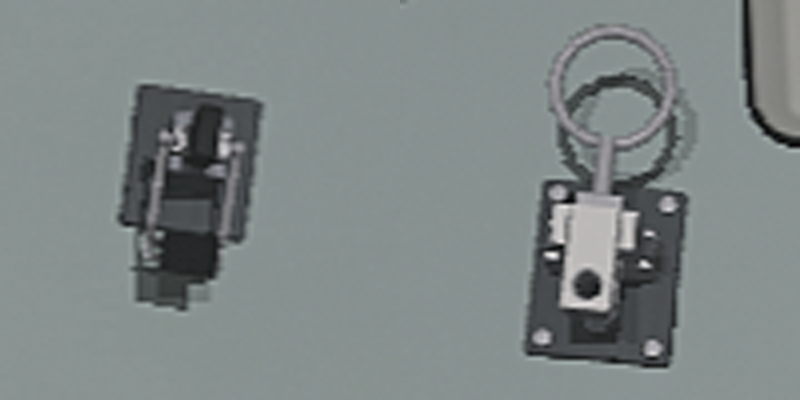

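View pics/c2.png

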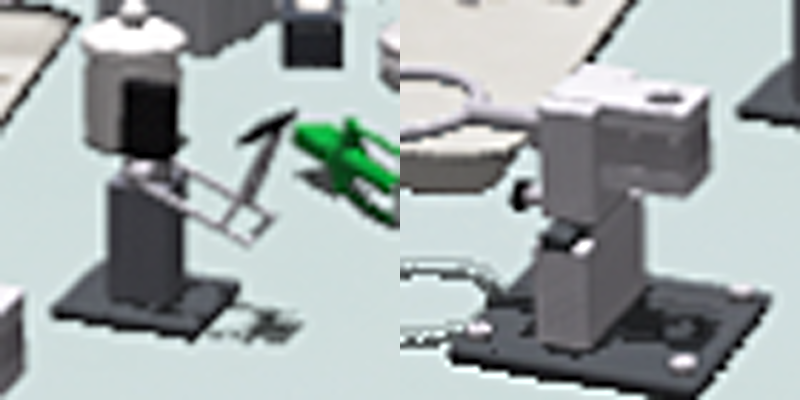

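```bash
python3 - <<'E'
from h import *
t=load('top0');w=cloud(t);g=cv2.cvtColor(t['pixels'],cv2.COLOR_RGB2GRAY).astype(int)
x0=335;y0=195
print('grey pin');print(g[198:225:1,340:372])
print('z');print(np.round(w[198:250:1,340:372,2]*1000).astype(int))
# hole
sub=g[198:214,232:254]; print(sub)
print(np.round(w[178:218:2,230:262,2]*1000).astype(int))
E
```

```text
grey pin
[[148 152 154 155 154 152 151 151 149 147 145 145 146 145 145 145 144 144
  144 144 143 144 143 144 142 142 142 142 143 143 143 142]
 [129  86  54  62  68  80 109 118 112 138 156 154 153 151 148 148 147 146
  146 145 145 143 145 145 144 142 143 143 143 143 143 143]
 [118  74  69  76  76  74  70  65  61  58  62  66  78 109 118 112 139 157
  154 153 151 149 149 148 146 145 144 144 142 143 143 142]
 [103  54  73  74  76  76  75  75  76  76  78  75  73  69  66  62  60  63
   67  78 110 119 112 139 156 153 152 150 145 144 143 142]
 [106  59  76  76  77  76  75  75  76  78  77  75  75  75  78  80  80  77
   76  72  69  68  63  59  66  67  78 106 137 148 145 143]
 [110  62  76  77  77  76  75  75  76  77  76  74  75  76  71  57  57  62
   72  79  77  78  78  77  79  79  77  68  74 122 146 143]
 [ 81  66  78  78  77  77  76  76  76  75  72  71  72  78  59  37  41  39
   36  42  68  81  78  78  77  80  77  71  77 124 147 145]
 [ 89  67  77  77  76  78  76  76  76  93 113 118 123  91  40  43  47  46
   46  38  61  79  77  78  78  78  79  58  87 135 147 144]
 [ 50  71  77  76  77  77  
[... 17469 characters left out ...]
            1
                     9                    4                    6
                     7                    3                    8
                    11                    3                    4
                     9                    1                    6
                    11                    9                    5
                     4                    8                    7
                     8                    5                    9
                     4                   11                   12
                    10                    7]]<stdin>:5: RuntimeWarning: invalid value encountered in cast
<stdin>:8: RuntimeWarning: invalid value encountered in cast
```

```bash
cat > m.py <<'E'
from h import *
t=load('top0');w=cloud(t);g=cv2.cvtColor(t['pixels'],cv2.COLOR_RGB2GRAY).astype(float)
big=cv2.resize(g,None,fx=1,fy=1)
def edge(p,q,lo,hi,z,n=25,hw=4):
    # subpixel edge points perpendicular to segment p-q at level crossing
    p=np.array(p,float);q=np.array(q,float);d=(q-p)/np.linalg.norm(q-p);nn=np.array([-d[1],d[0]]);out=[]
    for s in np.linspace(.1,.9,n):
        c=p+(q-p)*s; k=np.arange(-hw,hw+.01,.25)
        pr=cv2.remap(g.astype(np.float32),(c[0]+k*nn[0])[None].astype(np.float32),(c[1]+k*nn[1])[None].astype(np.float32),cv2.INTER_LINEAR)[0]
        gr=np.abs(np.gradient(pr)); 
        if gr.max()<2: continue
        i=gr.argmax(); out.append(onz(t,*(c+k[i]*nn),z)[:2])
    o=np.array(out); vx,vy,x,y=cv2.fitLine(o.astype(np.float32),cv2.DIST_HUBER,0,1e-4,1e-4).ravel()
    return np.array([x,y]),np.degrees(np.arctan2(vy,vx)),len(o)
f=lambda a,x0,y0,s:(x0+a[0]/s,y0+a[1]/s)
A=lambda x,y:f((x,y),310,180,400/90); B=lambda x,y:f((x-400,y),195,135,4)
print('foot top',edge(A(137,85),A(262,101),0,0,.01)); print('foot right',edge(A(262,101),A(244,240),0,0,.01)); print('foot left',edge(A(137,85),A(122,222),0,0,.01))
print('br left',edge(B(543,180),B(527,352),0,0,.01)); print('br right',edge(B(686,192),B(670,365),0,0,.01)); print('br bot',edge(B(527,352),B(670,365),0,0,.01))
print('fork left',edge(B(572,235),B(560,303),0,0,.11)); print('fork right',edge(B(625,215),B(612,308),0,0,.11)); print('fork free end',edge(B(563,302),B(610,310),0,0,.11))
# hole centroid
def cent(u0,u1,v0,v1,hi,lo,z):
    s=np.clip((hi-g[v0:v1,u0:u1])/(hi-lo),0,1); V,U=np.mgrid[v0:v1,u0:u1]
    u,v=(s*U).sum()/s.sum(),(s*V).sum()/s.sum(); print(u,v,s.sum(),onz(t,u,v,z))
cent(238,246,201,211,185,60,.11)
# grip top from depth
m=(w[...,2]>.108)&(w[...,2]<.135); m[:195]=0;m[230:]=0;m[:,:345]=0;m[:,370:]=0
v,u=np.nonzero(m);print(len(u),u.min(),u.max(),v.min(),v.max()); P=np.median(w[m],0);print('grip top',P, w[m].mean(0))
print('grip right',edge((360,204),(357.5,214),0,0,.12,hw=3),'left',edge((353.5,203),(352,213),0,0,.12,hw=2))
E
python3 m.py
```

```text
foot top (array([ 0.62788177, -0.11388609], dtype=float32), np.float32(81.6996), 25)
foot right (array([ 0.5871834 , -0.14507374], dtype=float32), np.float32(-7.7428412), 25)
foot left (array([ 0.596753  , -0.07587209], dtype=float32), np.float32(-7.5013676), 25)
br left (array([0.624109  , 0.19308822], dtype=float32), np.float32(-12.60144), 25)
br right (array([0.6164579 , 0.10691958], dtype=float32), np.float32(-5.134377), 25)
br bot (array([0.565648  , 0.15184608], dtype=float32), np.float32(84.93451), 25)
fork left (array([0.6065857 , 0.16542768], dtype=float32), np.float32(-5.9390926), 25)
fork right (array([0.60880375, 0.13463724], dtype=float32), np.float32(-29.441248), 25)
fork free end (array([0.5835738 , 0.15137097], dtype=float32), np.float32(83.354225), 25)
241.41098983816337 205.76176138502072 42.512 [0.59716022 0.15149526 0.11      ]
77 352 359 204 215
grip top [ 0.58746699 -0.10955926  0.11845024] [ 0.58695548 -0.10902391  0.11859459]
grip right (array([ 0.58862233, -0.11698165], dtype=float32), np.float32(-12.973566), 25) left (array([ 0.59070015, -0.1016859 ], dtype=float32), np.float32(-17.713648), 25)
```

```bash
cat >> h.py <<'E'
def delta(target,yaw,st=None):
    from scipy.spatial.transform import Rotation as Ro
    st=st or observe(); R=Ro.from_euler('xyz',st['ee_rot']).as_matrix()
    d=R.T@(np.asarray(target)-st['position'])*1000
    print('t',round(st['time'],2),'dp',np.round(d,1),'spin',round(((st['ee_rot'][2]-yaw+np.pi)%(2*np.pi)-np.pi),3),'F',np.round(st['wrist_force'],1),'pos',np.round(st['position'],4),'rot',np.round(st['ee_rot'],4),'open',round(st['opening'],4))
E
python3 - <<'E'
from h import *
t=load('top0');s=load('side0')
print(onz(t,355.7,209.2,.12))
P=onz(t,355.7,209.2,.12)
print('proj side grip top/centre',proj(s,P),proj(s,P-[0,0,.014]),proj(s,P-[0,0,.04]))
H=onz(t,241.45,205.8,.11);print(H,'side hole',proj(s,H))
g=cv2.cvtColor(s['pixels'],cv2.COLOR_RGB2GRAY)
print(g[214:236:2,276:298]); print(g[252:262,246:268])
print(delta([.588,-.109,.23],-.15))
E
```

```text
[ 0.58742866 -0.10909013  0.12      ]
proj side grip top/centre [286.01904879 219.70230592] [286.00290239 224.41380736] [285.97467626 233.07056306]
[0.5970717  0.15140527 0.11      ] side hole [256.45512639 257.32715965]
[[122 129 132 134 143 168 175 179 170 163 144 119 117 115 110 146 185 136
   87  92  89  80]
 [ 96 107 112 111 110 117 121 119 117 115 112 112 110 105  91 165 220 227
  226 226 226 225]
 [107 114 117 120 125 113  96  96  94  97 109 111 117 118 103 126 205 223
  218 217 217 218]
 [105 113 117 121 108  57  10  19  24  23  25  25  27  24  20 130 211 222
  218 218 218 218]
 [107 112 114 122 113  60   5  10  13  15  15  14  12   9   0 131 210 223
  217 217 217 218]
 [106 112 114 123 112  61   6  14  16  13  15  16  16   8   5 169 220 221
  218 217 218 217]
 [104 112 116 123  94  35   7  13  14  15  14  14  13   7   9 166 221 221
  217 217 217 217]
 [103 110 115 123  95  37  11  15  14  16  16  15  15  13  16 114 188 220
  219 217 218 217]
 [ 74  85 104 117  89  35   7  14  12  13  15  13  15   8   8  69 157 212
  221 217 217 217]
 [229 207 192 192 197 140  71  38   5   3 
[... 537 characters left out ...]
7 249 238 206 171 162 175 155 162 222 248 255 254 196
  193 222 219 219]
 [255 255 255 254 253 255 238 147  85  78  75  84  80 173 250 251 193 100
  177 225 220 221]
 [190 203 211 224 243 251 244 242 231 213 214 211 232 253 249 182  93  60
  185 227 221 225]
 [ 86 101 110 123 151 165 165 186 198 195 195 210 249 253 190  99  75  88
  192 227 221 226]
 [103 103 101 100  96  96  92  90 103 115 114 128 160 154 107  80  82  93
  196 228 221 225]
 [113 112 111 110 108 108 105 102 103 102 102  99  99  94  88  87  77  66
  189 227 220 222]]
t 0.1 dp [ 5.280e+02 -3.935e+02 -4.000e-01] spin 0.456 F [ 0.   0.4 -0.2] pos [ 0.203  -0.6432  0.229 ] rot [-3.1399e+00  2.0000e-04  3.0580e-01] open 0.085
None
```

Request:
arm_command(
  dp=[
    [45,-34,0],
    [95,-70,0],
    [145,-107,0],
    [195,-144,0],
    [245,-181,0],
    [295,-218,0],
    [345,-255,0],
    [395,-292,0],
    [440,-326,0],
    [480,-356,0],
    [510,-378,0],
    [528,-393.5,0],
    [528,-393.5,0],
    [528,-393.5,0],
  ],
  spin=[0,0,0.05,0.1,0.15,0.2,0.25,0.3,0.35,0.4,0.44,0.456,0.456,0.456],
  jaw=50,
)

```text
time: 1.85
position: [0.5875, -0.1109, 0.2296]
ee_rot: [3.141, 0.001, -0.151]
wrist_force: [-0.9, 0.3, -0.2]
opening: 0.0501
```

```bash
python3 - <<'E'
from h import *
delta([.588,-.109,.112],-.15)
f=save('top','top1');g=save('side','side1')
a=cv2.resize(f['pixels'][150:270,290:410],(480,480),interpolation=cv2.INTER_CUBIC)
b=cv2.resize(g['pixels'][170:270,240:320],(320,400),interpolation=cv2.INTER_CUBIC); b=np.pad(b,((0,80),(0,0),(0,0)))
cv2.imwrite('pics/c3.png',np.hstack([a,b])[:,:,::-1])
E
```

```text
t 1.85 dp [  0.3  -2.  117.6] spin -0.001 F [-0.9  0.3 -0.2] pos [ 0.5875 -0.1109  0.2296] rot [ 3.1407e+00  9.0000e-04 -1.5120e-01] open 0.0501
```

View pics/c3.png

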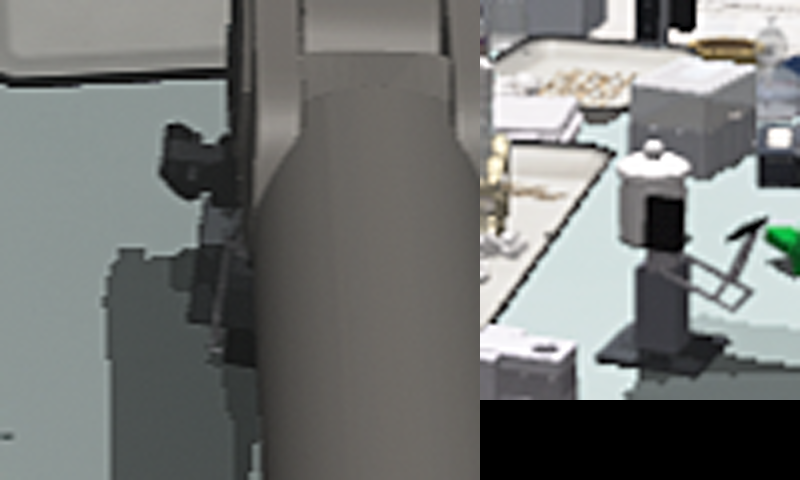

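Request:
arm_command(
  dp=[
    [0.3,-2,20],
    [0.3,-2,50],
    [0.3,-2,80],
    [0.3,-2,100],
    [0.3,-2,112],
    [0.3,-2,117.5],
    [0.3,-2,117.5],
    [0.3,-2,117.5],
  ],
  spin=[0,0,0,0,0,0,0,0],
)

```text
time: 2.95
position: [0.5894, -0.1077, 0.1133]
ee_rot: [-3.142, -0.001, -0.15]
wrist_force: [0.0, 0.4, -0.9]
opening: 0.0501
```

```bash
python3 - <<'E'
from h import *
delta([.588,-.109,.112],-.15)
g=save('side','side2')
b=cv2.resize(g['pixels'][170:270,220:340],(720,600),interpolation=cv2.INTER_CUBIC)
cv2.imwrite('pics/c4.png',b[:,:,::-1])
E
```

```text
t 2.95 dp [-1.2  1.5  1.3] spin -0.0 F [ 0.   0.4 -0.9] pos [ 0.5894 -0.1077  0.1133] rot [-3.1416e+00 -1.5000e-03 -1.5040e-01] open 0.0501
```

View pics/c4.png

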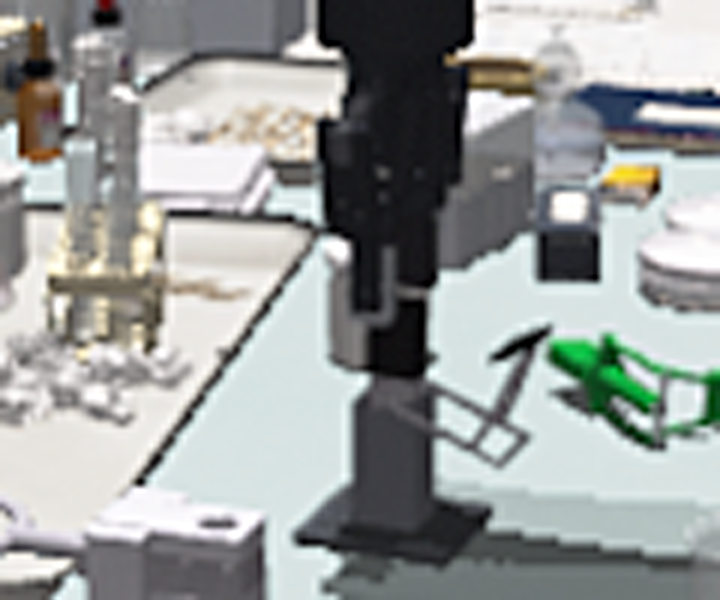

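Request:
arm_command(
  dp=[
    [-1,1,1],
    [-1,1,1],
    [-1,1,1],
    [-1,1,1],
    [-1,1,1],
    [-1,1,1],
  ],
  spin=[0,0,0,0,0,0],
  jaw=5,
  force=50,
)

```text
time: 3.75
position: [0.5878, -0.1087, 0.1117]
ee_rot: [3.141, -0.0, -0.15]
wrist_force: [-1.6, -2.1, 5.2]
opening: 0.012
```

```bash
python3 - <<'E'
from h import *
s=observe();delta([.588,-.109,.112],-.15);print(s['moment'])
E
```

```text
t 3.75 dp [ 0.2  0.3 -0.3] spin -0.0 F [-1.6 -2.1  5.2] pos [ 0.5878 -0.1087  0.1117] rot [ 3.1413e+00 -3.0000e-04 -1.5040e-01] open 0.012
[-3.87146647e-01  3.58540018e-01  2.27372776e-04]
```

Request:
arm_command(
  dp=[
    [0,0,-4],
    [0,0,-15],
    [0,0,-30],
    [0,0,-50],
    [0,0,-75],
    [0,0,-100],
    [0,0,-120],
    [0,0,-130],
    [0,0,-130],
    [0,0,-130],
  ],
  spin=[0,0,0,0,0,0,0,0,0,0],
)

```text
time: 5.0
position: [0.5872, -0.1083, 0.2406]
ee_rot: [-3.142, 0.001, -0.15]
wrist_force: [-0.8, -0.0, -3.1]
opening: 0.0122
```

```bash
python3 - <<'E'
from h import *
s=observe();delta([.588,-.109,.112],-.15);print(s['moment'])
g=save('side','side3')
b=cv2.resize(g['pixels'][130:270,220:360],(600,600),interpolation=cv2.INTER_CUBIC)
cv2.imwrite('pics/c5.png',b[:,:,::-1])
E
```

```text
t 5.0 dp [  1.1   0.6 128.6] spin -0.0 F [-0.8 -0.  -3.1] pos [ 0.5872 -0.1083  0.2406] rot [-3.1416e+00  1.5000e-03 -1.5010e-01] open 0.0122
[-0.01910099 -0.03163347 -0.00125567]
```

View pics/c5.png

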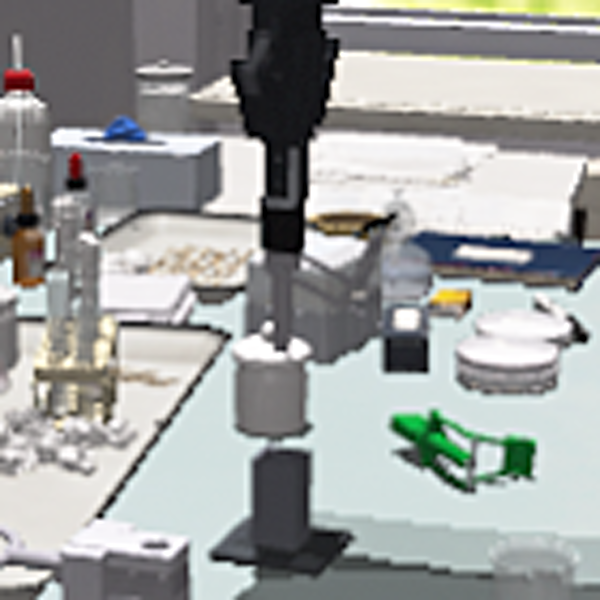

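```bash
python3 - <<'E'
from h import *
g=load('side3')
for z in(.1386,.21): print(proj(g,[.5872,-.1083,z]))
im=cv2.cvtColor(g['pixels'],cv2.COLOR_RGB2GRAY)
print(im[192:216,278:296])
E
```

```text
[286.05795842 213.4739308 ]
[286.15641547 188.64298717]
[[105 124 124 103  85  83  86  88  80  82  85  74 183 224 184 158 124  89]
 [112 120 124 117  98  84  85  89  87  82 103 111 131 142 142 164 155 119]
 [114 122 126 123 118  96  82  87  88  86 103 112 116 123 124 123 130 127]
 [118 123 125 126 130 103  83  87  86  82  86  90 100 104 114 119 118 117]
 [123 124 124 125 128 101  83  90  88  80  99 103  91  88  99 105 116 119]
 [125 125 125 124 127 100  83  89  89  81 110 120 110 102  91  87 101 111]
 [120 121 121 121 122  98  83  89  88  79 107 123 121 117 109 102  92  93]
 [119 118 118 119 121  98  83  89  88  80 109 123 120 120 122 118 113  97]
 [107 109 116 117 119  97  83  89  88  79 108 124 120 120 121 121 123 111]
 [ 91 101 107 107 134 111  83  89  88  79 105 119 119 122 122 120 123 119]
 [ 92  99 100 100 122 102  83  89  89  80  97 135 126 112 111 114 121 117]
 [ 94 100 100  99  98  86  84  90  89  80  92 123 113  99 100 103 109 109]
 [ 94  99  98  93  89  78  81  88  89  80  94 102 101  99 101  99 101 102]
 [ 93  98  92 140 255 195  74  87  88  82  95 104 103 100 102 101 101 103]
 [ 91  93 102 204 255 214  70  86  88  82  96 104 103 102 102 101 101 103]
 [ 76  77 121 174 201 137  75  87  87  78  90  99 101 102 103 101 100 104]
 [196 248 228 138 109  90  77  86  82 103 125 104  88  95 101 101 102 105]
 [255 255 255 201 121  97  73  83  76 108 248 243 176 116  92 100 101 105]
 [255 255 255 255 255 202  84  77  66 177 255 255 255 208 120  95 101 106]
 [253 253 255 255 255 236  81  58  51 205 255 255 255 255 170  93 101 106]
 [255 255 255 255 255 252 242 255 201 214 255 255 249 219 144  94 101 105]
 [237 230 235 252 255 249 254 255 213 170 217 233 174 113  86  88  96 102]
 [135 138 147 171 179 184 175 171 151 126 123 118 113 148 190 140  89  93]
 [119 129 128 125 115 118 115 119 122 123 114 103  95 196 239 213 195 196]]
```

```bash
python3 - <<'E'
from h import *
delta([.5973,.1514,.2406],-.092)
E
```

```text
t 5.05 dp [-2.880e+01 -2.583e+02 -1.000e-01] spin -0.058 F [-0.5  0.8 -2.9] pos [ 0.5871 -0.1083  0.2404] rot [-3.1416e+00  1.7000e-03 -1.5010e-01] open 0.0119
```

Request:
arm_command(
  dp=[
    [-1,-10,0],
    [-4,-35,0],
    [-8,-70,0],
    [-12,-110,0],
    [-17,-150,0],
    [-21,-190,0],
    [-25,-220,0],
    [-27,-245,0],
    [-28.8,-258,0],
    [-28.8,-258,0],
    [-28.8,-258,0],
    [-28.8,-258,0],
  ],
  spin=[0,0,-0.02,-0.03,-0.04,-0.05,-0.058,-0.058,-0.058,-0.058,-0.058,-0.058],
)

```text
time: 6.55
position: [0.5981, 0.1495, 0.2414]
ee_rot: [3.141, -0.0, -0.094]
wrist_force: [-0.6, 0.4, -1.9]
opening: 0.012
```

```bash
python3 - <<'E'
from h import *
s=observe();delta([.5973,.1514,.2406],-.092);print(s['moment'])
g=save('side','side4');f=save('top','top4')
b=cv2.resize(g['pixels'][170:310,190:310],(514,600),interpolation=cv2.INTER_CUBIC)
a=cv2.resize(f['pixels'][130:270,210:280],(280,560),interpolation=cv2.INTER_CUBIC);a=np.pad(a,((0,40),(0,0),(0,0)))
cv2.imwrite('pics/c6.png',np.hstack([b,a])[:,:,::-1])
p=s['position']
for z in(.1386,.16,.19): print(proj(g,[p[0],p[1],p[2]-.2406+z]))
im=cv2.cvtColor(g['pixels'],cv2.COLOR_RGB2GRAY)
print(im[225:262:2,246:268])
E
```

```text
t 6.55 dp [-0.9 -1.8  0.8] spin -0.002 F [-0.6  0.4 -1.9] pos [0.5981 0.1495 0.2414] rot [ 3.1409e+00 -1.0000e-04 -9.4200e-02] open 0.012
[-0.02142514 -0.06829683 -0.02668006]
[256.0111114  245.03184546]
[255.81605168 236.17785063]
[255.5453991  223.54505039]
[[187 242 231 229 235 201 108  76  86  88  80  90 225 213  98  85  93 119
  161 196 225 227]
 [174 237 226 221 231 245 187  70  84  88  82  98 134  94 141 223 220 195
  149  84  71 111]
 [236 231 180 197 236 247 186  69  85  88  82 101  68 140 216 225 221 222
  223 229 216 195]
 [204 178 197 202 171 175 140  74  86  89  80  90 198 232 221 218 219 219
  219 218 219 220]
 [153 144 124 136 194 240 181  70  85  88  82  72 188 229 219 219 218 218
  219 219 219 218]
 [232 224 218 226 234 247 187  71  85  88  83  60 186 229 220 219 218 218
  219 218 218 219]
 [226 227 229 235 225 148  74  81  88  88  83  59 186 229 220 218 218 218
  219 218 218 218]
 [230 233 242 212 108  33  57  82  87  86  80  88 193 228 221 219 219 219
  219 219 219 219]
 [237 237 172  57 132 229 186  80  81  84  73 143 214 226 220 219 219 219
  218 219 219 219]
 [2
[... 227 characters left out ...]
0 220 220 219 220 219 219 220
  219 219 219 219]
 [230 223 219 220 220 219 220 220 220 220 220 219 220 220 219 219 220 220
  219 220 220 220]
 [221 221 221 220 220 220 220 220 220 220 220 220 220 220 219 219 220 220
  219 220 220 220]
 [221 215 214 220 189 198 225 223 223 227 228 229 227 225 224 224 222 222
  220 220 220 220]
 [233 236 237 242 206 156 160 162 166 132  94 108 131 138 134 150 158 161
  206 224 220 220]
 [ 98  75  78  80  85  89  90  91  98 103 108 109 104  96  92  90  87  71
  190 229 222 222]
 [106 106 105 106 104 104 104 104 101 100 100  99  95  95  94  90  86  93
  196 229 222 228]
 [116 114 109 110 109 107 108 107 107 107 107 106 109 105  95  90  80  68
  192 229 222 223]]
```

View pics/c6.png

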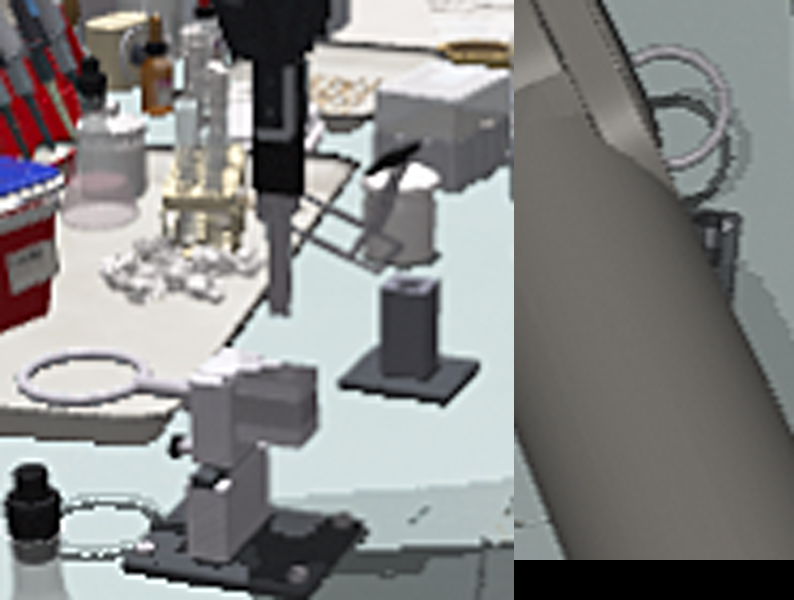

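Request:
arm_command(
  dp=[
    [-1,-1.8,0],
    [-1,-1.8,8],
    [-1,-1.8,16],
    [-1,-1.8,24],
    [-1,-1.8,26],
    [-1,-1.8,26],
  ],
  spin=[0,0,0,0,0,0],
)

```text
time: 7.4
position: [0.597, 0.1529, 0.2152]
ee_rot: [3.141, 0.0, -0.092]
wrist_force: [-0.0, -0.2, -2.6]
opening: 0.0121
```

```bash
python3 - <<'E'
from h import *
s=observe();delta([.5970,.1514,.21],-.092);print(s['moment'])
g=save('side','side5')
b=cv2.resize(g['pixels'][200:300,200:300],(600,600),interpolation=cv2.INTER_CUBIC)
cv2.imwrite('pics/c7.png',b[:,:,::-1])
E
```

```text
t 7.4 dp [0.1 1.5 5.2] spin -0.0 F [-0.  -0.2 -2.6] pos [0.597  0.1529 0.2152] rot [ 3.1415e+00  3.0000e-04 -9.2200e-02] open 0.0121
[ 0.03930765 -0.0142225   0.01984019]
```

View pics/c7.png

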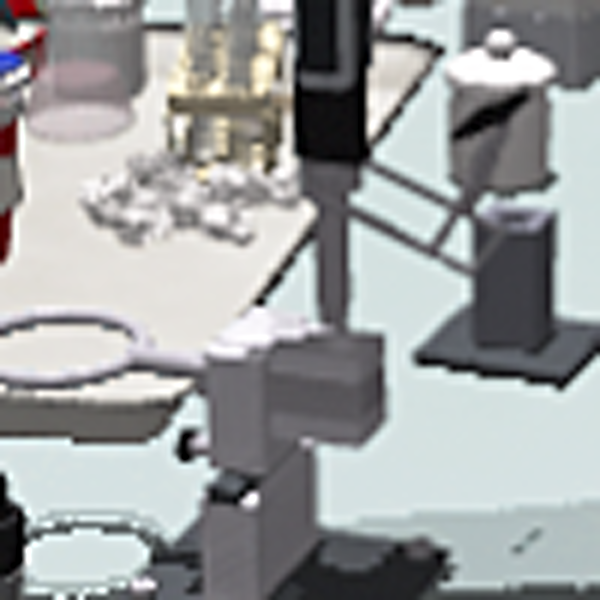

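```bash
cat > cmd.py <<'E'
import numpy as np
p=np.array([.203,-.644,.23]);yaw=.3058
for d,s in [((528,-393.5,0),.456),((.3,-2,117.5),0),((-1,1,1),0),((0,0,-130),0),((-28.8,-258,0),-.058),((-1,-1.8,26),0)]:
    c,n=np.cos(yaw),np.sin(yaw); p=p+np.array([c*d[0]+n*d[1],n*d[0]-c*d[1],-d[2]])/1000; yaw-=s
    print(np.round(p,4),round(yaw,4))
E
python3 cmd.py
```

```text
[ 0.588  -0.1098  0.23  ] -0.1502
[ 0.5886 -0.1079  0.1125] -0.1502
[ 0.5875 -0.1087  0.1115] -0.1502
[ 0.5875 -0.1087  0.2415] -0.1502
[0.5976 0.1507 0.2415] -0.0922
[0.5968 0.1526 0.2155] -0.0922
```

Request:
arm_command(
  dp=[
    [0,1.2,0],
    [0,1.2,2],
    [0,1.2,4],
    [0,1.2,6],
    [0,1.2,8],
    [0,1.2,10],
    [0,1.2,10],
  ],
  spin=[0,0,0,0,0,0,0],
)

```text
time: 8.32
position: [0.5967, 0.152, 0.2051]
ee_rot: [-3.141, 0.001, -0.092]
wrist_force: [-0.6, 1.9, -2.1]
opening: 0.0121
```

```bash
python3 - <<'E'
from h import *
s=observe();delta([.5970,.1514,.21],-.092);print(s['moment'])
E
```

```text
t 8.32 dp [ 0.4  0.5 -4.9] spin 0.0 F [-0.6  1.9 -2.1] pos [0.5967 0.152  0.2051] rot [-3.1414e+00  6.0000e-04 -9.2000e-02] open 0.0121
[0.33163788 0.19135833 0.03095547]
```

Request:
arm_command(
  dp=[
    [-0.3,-0.5,2],
    [-0.3,-0.5,4],
    [-0.3,-0.5,6],
    [-0.3,-0.5,8],
    [-0.3,-0.5,8],
  ],
  spin=[0,0,0,0,0],
)

```text
time: 8.95
position: [0.5964, 0.1523, 0.197]
ee_rot: [3.141, 0.001, -0.092]
wrist_force: [-1.2, 1.0, -4.0]
opening: 0.0121
```

```bash
python3 - <<'E'
from h import *
s=observe();delta([.5970,.1514,.21],-.092);print(s['moment'])
E
```

```text
t 8.95 dp [  0.7   0.8 -13. ] spin -0.0 F [-1.2  1.  -4. ] pos [0.5964 0.1523 0.197 ] rot [ 3.1415e+00  7.0000e-04 -9.2100e-02] open 0.0121
[ 0.45574696  0.34981365 -0.03360179]
```

Request:
arm_command(
  dp=[
    [-0.3,-0.5,0],
    [-0.6,-0.8,2],
    [-0.6,-0.8,4],
    [-0.6,-0.8,6],
    [-0.6,-0.8,6],
  ],
  spin=[0,0,0,0,0],
)

```text
time: 9.57
position: [0.596, 0.153, 0.1911]
ee_rot: [3.141, 0.0, -0.092]
wrist_force: [-1.5, -0.8, -2.0]
opening: 0.0123
```

```bash
python3 - <<'E'
from h import *
s=observe();delta([.5970,.1514,.21],-.092);print(s['moment'])
E
```

```text
t 9.57 dp [  1.1   1.5 -18.9] spin -0.0 F [-1.5 -0.8 -2. ] pos [0.596  0.153  0.1911] rot [ 3.1414e+00  4.0000e-04 -9.2200e-02] open 0.0123
[ 0.2835504   0.37205988 -0.0321507 ]
```

Request:
arm_command(
  dp=[
    [-0.3,-0.1,0],
    [-0.6,-0.2,2],
    [-0.6,-0.2,4],
    [-0.6,-0.2,6],
    [-0.6,-0.2,8],
    [-0.6,-0.2,8],
  ],
  spin=[0,0,0,0,0,0],
)

```text
time: 10.32
position: [0.5953, 0.1533, 0.183]
ee_rot: [3.141, 0.001, -0.092]
wrist_force: [-1.7, 1.2, -3.0]
opening: 0.0121
```

```bash
python3 - <<'E'
from h import *
s=observe();delta([.5970,.1514,.21],-.092);print(s['moment'])
E
```

```text
t 10.32 dp [  1.8   1.8 -27. ] spin -0.0 F [-1.7  1.2 -3. ] pos [0.5953 0.1533 0.183 ] rot [ 3.1414e+00  6.0000e-04 -9.2100e-02] open 0.0121
[ 0.22366753  0.47074178 -0.04598078]
```

Request:
arm_command(
  dp=[
    [-0.3,0,0],
    [-0.6,-0.2,2],
    [-0.6,-0.2,4],
    [-0.6,-0.2,6],
    [-0.6,-0.2,8],
    [-0.6,-0.2,10],
    [-0.6,-0.2,10],
  ],
  spin=[0,0,0,0,0,0,0],
)

```text
time: 11.2
position: [0.595, 0.1535, 0.1731]
ee_rot: [3.141, 0.0, -0.092]
wrist_force: [-0.9, -0.0, -2.2]
opening: 0.0121
```

```bash
python3 - <<'E'
from h import *
s=observe();delta([.5970,.1514,.152],-.092);print(s['moment'])
E
```

```text
t 11.2 dp [ 2.2  1.9 21.1] spin -0.0 F [-0.9 -0.  -2.2] pos [0.595  0.1535 0.1731] rot [ 3.1415e+00  1.0000e-04 -9.2300e-02] open 0.0121
[ 0.16901772  0.20635775 -0.00936485]
```

Entering the lower plate freely; continue down, slowly near the seat.

Request:
arm_command(
  dp=[
    [-0.2,0,3],
    [-0.2,0,6],
    [-0.2,0,9],
    [-0.2,0,12],
    [-0.2,0,15],
    [-0.2,0,17],
    [-0.2,0,17],
  ],
  spin=[0,0,0,0,0,0,0],
)

```text
time: 12.08
position: [0.5948, 0.1534, 0.1561]
ee_rot: [3.141, 0.0, -0.092]
wrist_force: [-0.5, -1.2, -2.5]
opening: 0.0122
```

```bash
python3 - <<'E'
from h import *
s=observe();delta([.5970,.1514,.152],-.092);print(s['moment'])
E
```

```text
t 12.07 dp [2.3 1.8 4.1] spin -0.0 F [-0.5 -1.2 -2.5] pos [0.5948 0.1534 0.1561] rot [ 3.1413e+00  1.0000e-04 -9.2300e-02] open 0.0122
[-0.14091531 -0.21659422  0.0180868 ]
```

Request:
arm_command(
  dp=[
    [0,0,1],
    [0,0,2],
    [0,0,3],
    [0,0,3.5],
    [0,0,3.5],
  ],
  spin=[0,0,0,0,0],
)

```text
time: 12.7
position: [0.5949, 0.1534, 0.1529]
ee_rot: [3.141, -0.0, -0.092]
wrist_force: [0.6, -2.0, 0.6]
opening: 0.0124
```

```bash
python3 - <<'E'
from h import *
s=observe();delta([.5970,.1514,.152],-.092);print(s['moment'])
g=save('side','side6')
b=cv2.resize(g['pixels'][200:300,200:300],(600,600),interpolation=cv2.INTER_CUBIC)
cv2.imwrite('pics/c8.png',b[:,:,::-1])
E
```

```text
t 12.7 dp [2.2 1.8 0.9] spin -0.0 F [ 0.6 -2.   0.6] pos [0.5949 0.1534 0.1529] rot [ 3.1415e+00 -3.0000e-04 -9.2300e-02] open 0.0124
[-0.44043909 -0.18972519 -0.00248355]
```

View pics/c8.png

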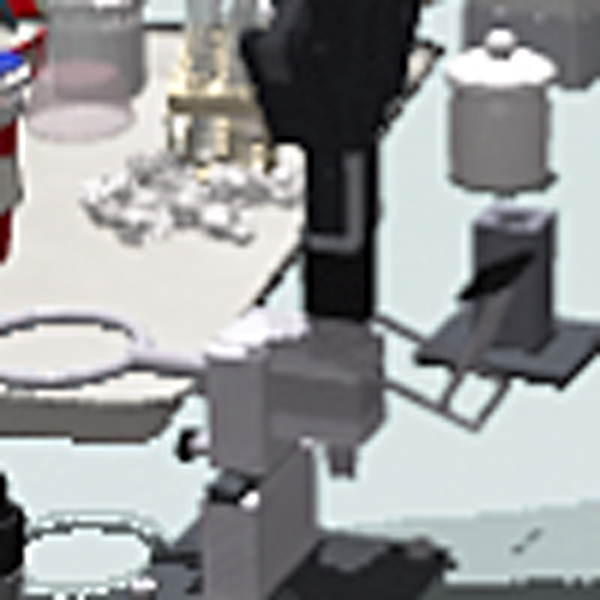

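Request:
arm_command(
  dp=[
    [0.1,0.3,0.5],
    [0.1,0.3,1],
    [0.1,0.3,1],
  ],
  spin=[0,0,0],
)

```text
time: 13.12
position: [0.5949, 0.1533, 0.1519]
ee_rot: [-3.142, -0.0, -0.092]
wrist_force: [0.4, -1.3, 0.9]
opening: 0.012
```

```bash
python3 - <<'E'
from h import *
s=observe();delta([.5970,.1514,.152],-.092);print(s['moment'])
E
```

```text
t 13.12 dp [ 2.3  1.7 -0.1] spin -0.0 F [ 0.4 -1.3  0.9] pos [0.5949 0.1533 0.1519] rot [-3.1415e+00 -1.0000e-04 -9.2200e-02] open 0.012
[-0.37324764 -0.17539573  0.02813841]
```

Request:
arm_command(
  dp=[
    [0,0.2,0.5],
    [0,0.2,1],
    [0,0.2,1.5],
    [0,0.2,1.5],
  ],
  spin=[0,0,0,0],
)

```text
time: 13.62
position: [0.5953, 0.1532, 0.1516]
ee_rot: [-3.141, -0.001, -0.092]
wrist_force: [-1.2, -2.7, 8.4]
opening: 0.0121
```

```bash
python3 - <<'E'
from h import *
s=observe();delta([.5970,.1514,.152],-.092);print(s['moment'])
E
```

```text
t 13.62 dp [ 1.9  1.7 -0.4] spin -0.0 F [-1.2 -2.7  8.4] pos [0.5953 0.1532 0.1516] rot [-3.1413e+00 -1.1000e-03 -9.2300e-02] open 0.0121
[-0.50590346  0.35655392  0.04383682]
```

Request:
arm_command(
  dp=[
    [0,0,-0.8],
    [0,0,-0.8],
    [0,0,-0.8],
    [0,0,-0.8],
  ],
  spin=[0,0,0,0],
  jaw=40,
)

```text
time: 14.12
position: [0.5947, 0.1532, 0.151]
ee_rot: [3.142, 0.0, -0.092]
wrist_force: [-0.0, -0.7, 0.3]
opening: 0.0402
```

```bash
python3 - <<'E'
from h import *
s=observe();delta([.5970,.1514,.152],-.092);print(s['moment'])
E
```

```text
t 14.12 dp [ 2.5  1.5 -1. ] spin -0.0 F [-0.  -0.7  0.3] pos [0.5947 0.1532 0.151 ] rot [ 3.1416e+00  4.0000e-04 -9.2100e-02] open 0.0402
[-0.03786773  0.00791971 -0.01910621]
```

Request:
arm_command(
  dp=[
    [0,0,-8],
    [0,0,-25],
    [0,0,-50],
    [0,0,-80],
    [0,0,-105],
    [-40,0,-120],
    [-80,0,-120],
    [-80,0,-120],
    [-80,0,-120],
  ],
  spin=[0,0,0,0,0,0,0,0,0],
)

```text
time: 15.25
position: [0.5161, 0.1603, 0.2724]
ee_rot: [-3.141, -0.002, -0.093]
wrist_force: [0.0, -0.2, 0.0]
opening: 0.0402
```

```bash
python3 - <<'E'
from h import *
s=observe();delta([.5970,.1514,.152],-.092)
g=save('side','side7');f=save('top','top7')
b=cv2.resize(g['pixels'][200:300,220:300],(480,600),interpolation=cv2.INTER_CUBIC)
a=cv2.resize(f['pixels'][150:250,210:260],(300,600),interpolation=cv2.INTER_CUBIC)
cv2.imwrite('pics/c9.png',np.hstack([b,a])[:,:,::-1])
E
```

```text
t 15.25 dp [ 81.1   1.5 120.5] spin -0.001 F [ 0.  -0.2  0. ] pos [0.5161 0.1603 0.2724] rot [-3.1411e+00 -2.1000e-03 -9.2500e-02] open 0.0402
```

View pics/c9.png

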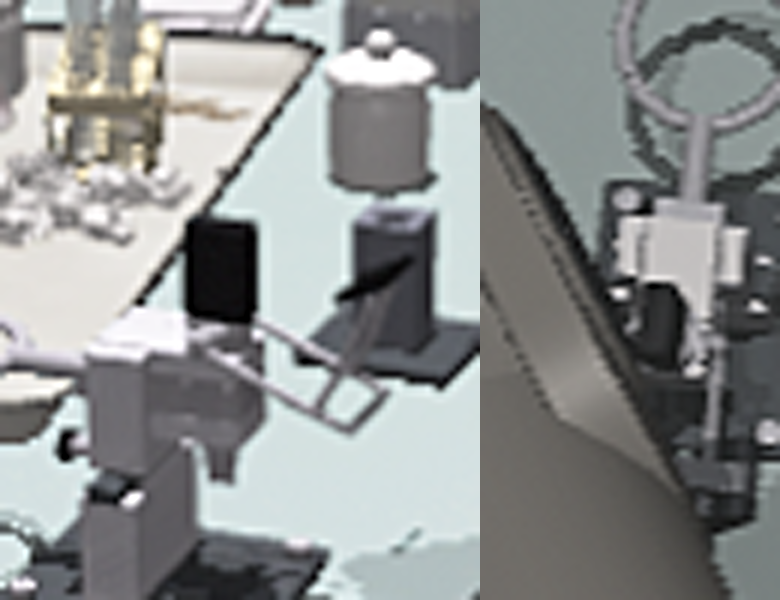

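```bash
python3 - <<'E'
from h import *
g=load('side7')
A=np.array([.5962,.1525,.115]); ex=np.array([np.cos(-.092),np.sin(-.092),0]); ey=np.array([-ex[1],ex[0],0])
def rz(u,v):
    o,d=ray(g,u,v); k=(A-o)@ey/(d@ey); p=o+k*d; return np.array([(p-A)@ex,p[2]-.115])*1000
for c in [(375,280),(340,298),(410,260),(222,245)]:
    q=rz(220+c[0]/6,200+c[1]/6); print(c,q,np.hypot(*q),np.arctan2(-q[0],-q[1]))
# bar
for c in [(385,392),(350,430)]:print('bar end',rz(220+c[0]/6,200+c[1]/6))
m=rz(220+367/6,200+411/6);print('bar',m,np.hypot(*m),np.arctan2(-m[0],-m[1]))
E
```

```text
(375, 280) [-62.30768601  29.40552928] 68.89798900319911 2.011745542913089
(340, 298) [-48.5306435   20.49231812] 52.67977278265323 1.9703398357166308
(410, 260) [-75.89684542  38.98831555] 85.3253766141246 2.045344876239251
(222, 245) [-1.66092918 36.02450065] 36.06276934507295 3.0955197375962835
bar end [-66.26029696 -15.348395  ]
bar end [-52.26290312 -33.02448013]
bar [-59.09691357 -24.17024483] 63.84861728272128 1.1825611816895072
```

Request:
arm_command(
  dp=[
    [10,0,5],
    [20.5,0,20],
    [20.5,0,45],
    [20.5,0,65],
    [20.5,0,78],
    [20.5,0,80],
    [20.5,0,80],
  ],
  spin=[0,0,0,0,0,0,0],
  jaw=0,
  force=40,
)

```text
time: 16.23
position: [0.536, 0.1587, 0.1914]
ee_rot: [-3.141, -0.0, -0.092]
wrist_force: [0.2, -0.0, 0.7]
opening: 0.0001
```

```bash
cat >> h.py <<'E'
A=np.array([.5962,.1525,.115]); ex=np.array([np.cos(-.092),np.sin(-.092),0]); ey=np.array([-ex[1],ex[0],0])
def rel():
    s=observe();p=s['position']-A
    print('t',round(s['time'],2),'X',round(p@ex*1000,1),'Y',round(p@ey*1000,1),'ztip',round((p[2]-.022)*1000,1),'F',np.round(s['wrist_force'],1),'M',np.round(s['moment'],2),'open',round(s['opening'],4))
def look(n,box,k,tag):
    g=save(n,tag);u0,u1,v0,v1=box
    cv2.imwrite(f'pics/{tag}c.png',cv2.resize(g['pixels'][v0:v1,u0:u1],None,fx=k,fy=k,interpolation=cv2.INTER_CUBIC)[:,:,::-1])
E
python3 - <<'E'
from h import *
rel(); look('side',(210,310,190,290),6,'s8')
E
```

```text
t 16.23 X -60.5 Y 0.6 ztip 54.4 F [ 0.2 -0.   0.7] M [-0.04  0.03  0.05] open 0.0001
```

View pics/s8c.png

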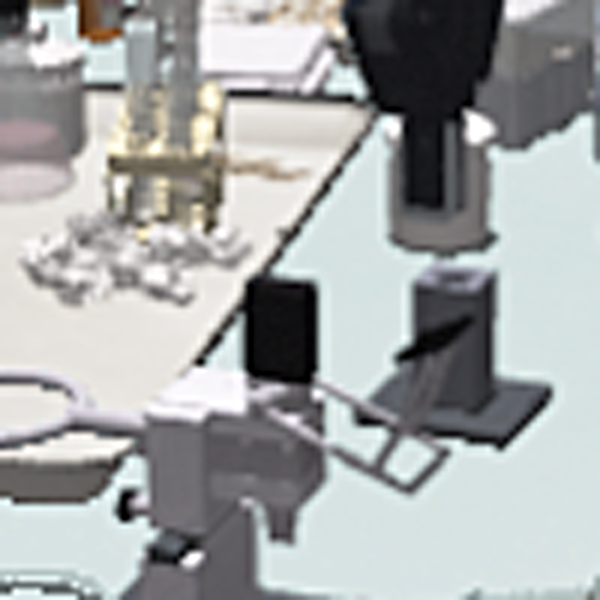

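```bash
python3 - <<'E'
from h import *
g=load('s8')
def rz(c):
    o,d=ray(g,210+c[0]/6,190+c[1]/6); k=(A-o)@ey/(d@ey); p=o+k*d; return np.round(np.array([(p-A)@ex,p[2]-.115])*1000,1)
for c in [(405,208),(432,212),(462,210),(345,20),(505,20),(350,60),(490,80),(247,280),(315,280),(435,338),(280,375)]: print(c,rz(c))
E
```

```text
(405, 208) [-50.7  79.7]
(432, 212) [-61.1  79.3]
(462, 210) [-72.6  81.3]
(345, 20) [-28.1 148.5]
(505, 20) [-88.2 153.7]
(350, 60) [-29.9 133.8]
(490, 80) [-82.9 131.2]
(247, 280) [12.3 44.4]
(315, 280) [-15.1  47.6]
(435, 338) [-62.3  30.2]
(280, 375) [-0.2  7.5]
```

```bash
python3 - <<'E'
from h import *
g=load('s8');w=cloud(g)
for v in range(212,236): print(v,[ (int(w[v,u,0]*1000),int(w[v,u,1]*1000),int(w[v,u,2]*1000)) if w[v,u,2]==w[v,u,2] else None for u in (278,282,286)])
print(proj(g,[.536,.1587,.1914]),proj(g,[.536,.1587,.1694]))
E
```

```text
212 [(541, 171, 228), (530, 177, 230), (525, 160, 226)]
213 [(540, 172, 226), (531, 172, 227), (526, 158, 223)]
214 [(540, 172, 223), (531, 172, 224), (525, 160, 221)]
215 [(540, 172, 221), (531, 172, 222), (526, 159, 219)]
216 [(540, 171, 219), (531, 172, 220), (525, 161, 217)]
217 [(541, 168, 216), (531, 175, 218), (526, 159, 214)]
218 [(541, 170, 214), (531, 172, 215), (526, 159, 212)]
219 [(540, 174, 213), (532, 171, 213), (525, 161, 210)]
220 [(541, 171, 210), (532, 169, 210), (525, 159, 207)]
221 [(540, 171, 208), (532, 171, 208), (526, 159, 205)]
222 [(540, 174, 206), (531, 172, 206), (525, 159, 203)]
223 [(541, 170, 203), (532, 171, 204), (525, 161, 201)]
224 [(542, 164, 198), (532, 169, 201), (526, 155, 197)]
225 [(542, 165, 196), (532, 168, 198), (640, -343, 23)]
226 [(667, -338, 19), (533, 164, 194), (640, -339, 21)]
227 [(668, -340, 15), (653, -336, 17), (641, -343, 16)]
228 [(668, -339, 12), (652, -334, 15), (641, -347, 11)]
229 [(667, -335, 10), (652, -333, 12), (641, -347, 8)]
230 [(668, -340, 4), (653, -337, 7), (642, -349, 3)]
231 [(667, -337, 2), (654, -340, 2), (641, -347, 1)]
232 [(664, -326, 2), (652, -333, 1), (638, -334, 1)]
233 [(662, -317, 2), (603, -129, 71), (635, -319, 3)]
234 [(661, -312, 0), (602, -123, 70), (590, -123, 71)]
235 [(658, -301, 0), (600, -114, 71), (589, -120, 69)]
[281.63307695 226.65953467] [281.63643063 236.11105854]
```

```bash
python3 - <<'E'
from h import *
g=load('s8')
def rz(u,v):
    o,d=ray(g,u,v); k=(A-o)@ey/(d@ey); p=o+k*d; return np.round(np.array([(p-A)@ex,p[2]-.115])*1000,1)
for c in [(272,543),(283,543),(295,543)]: print(c,rz(210+c[0]/6,190+c[1]/6))
for z in (.05,.055,.11,.16,.12): print(z,proj(g,A*[1,1,0]+[0,0,z]))
im=cv2.cvtColor(g['pixels'],cv2.COLOR_RGB2GRAY)
print(im[274:286,250:266]); print(im[232:262,248:266])
cv2.imwrite('pics/s8z.png',cv2.resize(g['pixels'][230:290,230:290],(600,600),interpolation=cv2.INTER_CUBIC)[:,:,::-1])
E
```

```text
(272, 543) [  4.7 -63.8]
(283, 543) [  0.1 -63.1]
(295, 543) [ -4.9 -62.4]
0.05 [257.23820632 281.23600349]
0.055 [257.19187561 279.29981426]
0.11 [256.68571899 257.53982656]
0.16 [256.23261807 237.01360121]
0.12 [256.59449119 253.49169951]
[[130 141 164 161  97  95 102 101  98 105 177 228 229 225 223 223]
 [ 94  83 164 189 117  83  90  90  78 142 218 231 225 223 223 222]
 [ 96  86 144 174 124  79  88  88  71 148 219 228 224 222 223 223]
 [ 94  87 133 183 146  77  87  85  67 175 231 226 224 222 223 223]
 [ 93  87 130 212 181  72  84  81  84 193 234 225 224 223 222 223]
 [ 93  85 129 216 184  62  73  69  84 190 232 224 223 223 223 223]
 [ 93  85 127 211 212 169 175 148 122 195 229 224 224 223 223 223]
 [ 93  85 127 207 231 225 227 222 213 222 226 224 223 223 223 223]
 [ 92  85 126 205 232 227 227 227 227 226 224 224 223 223 223 223]
 [ 91  85 124 204 230 224 223 224 224 223 223 223 223 224 225 223]
 [ 92  84 125 204 230 225 223 223 223 223 223 223 223 224 224 224]
 [ 91  83 125 204 231 224 223 223 223 223 223 223 223 223 223 223]]
[[184 166 156 189 228 244 222 132  45 182 235 225 222 
[... 1496 characters left out ...]
  9   0 123 216 233 225]
 [242 252 226 123 102  94  79  66  47  14  13   8   0   7 114 197 233 228]
 [243 249 239 151  97 166 200 205 207 161 104  95  75  78 145 155 159 197]
 [248 253 244 211 211 218 211 181 166 139 103 100  86  97 242 244 177 143]
 [251 254 241 186 178 187 170 127 100  87  84  86  78  78 176 180 200 208]
 [255 255 248 147  98 120 115 100  84  78  81  81  76  74  77  67 193 238]
 [219 237 215 125  84  88 134 180 141  77  85  84  94  98  87  73 194 234]
 [115 132 134 105  84  85 115 154 187 212 228 204 138  93  86  94 200 232]
 [104 105 106 107 103 102 100  96 130 181 232 217 129  78  80  94 202 233]
 [115 114 113 111 110 110 108 104  98 101 137 168 198 170  92  57 191 232]]
```

View pics/s8z.png

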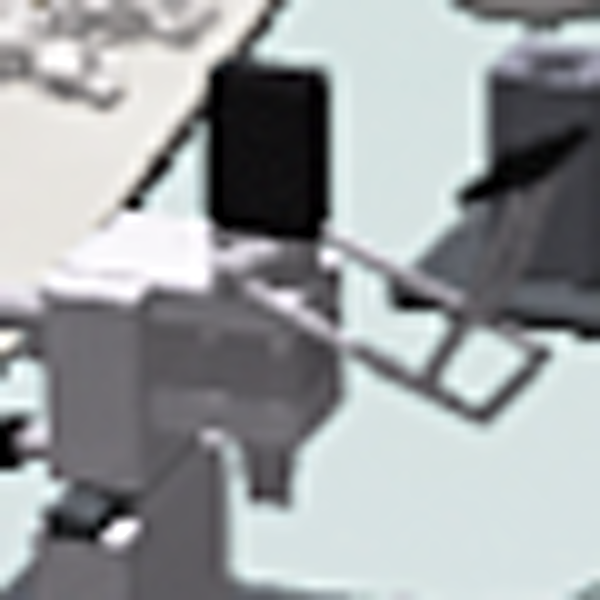

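Request:
arm_command(
  dp=[
    [0,0,-15],
    [20,0.5,-24],
    [45,0.5,-24],
    [60,0.5,-24],
    [60,0.5,-20],
    [60,0.5,-12],
    [60,0.5,-5],
    [60,0.5,0],
    [60,0.5,2],
    [60,0.5,4],
    [60,0.5,6],
    [60,0.5,6],
  ],
  spin=[0,0,0,0,0,0,0,0,0,0,0,0],
)

```text
time: 17.77
position: [0.5953, 0.1525, 0.1851]
ee_rot: [3.142, 0.0, -0.092]
wrist_force: [-0.1, -1.1, -0.1]
opening: -0.0001
```

```bash
python3 - <<'E'
from h import *
rel(); look('side',(210,310,190,290),6,'s9')
E
```

```text
t 17.77 X -0.9 Y -0.1 ztip 48.1 F [-0.1 -1.1 -0.1] M [-0.01  0.   -0.01] open -0.0001
```

View pics/s9c.png

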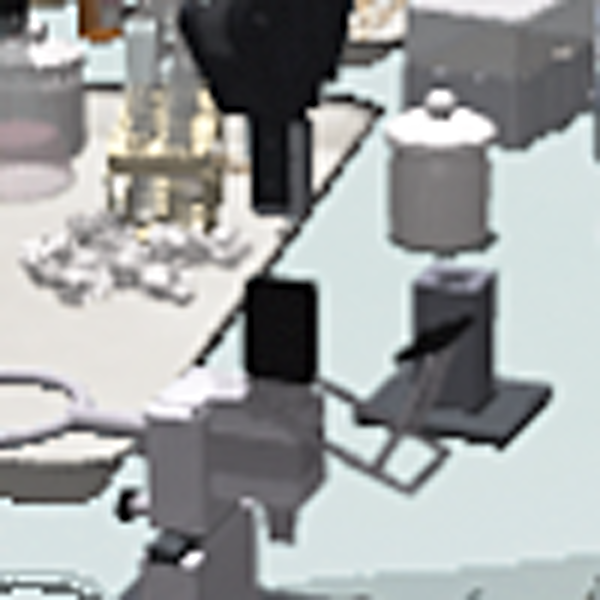

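Request:
arm_command(
  dp=[
    [0,0,3],
    [0,0,6],
    [0,0,9],
    [0,0,12],
    [0,0,14],
    [0,0,14],
  ],
  spin=[0,0,0,0,0,0],
)

```text
time: 18.58
position: [0.5952, 0.1525, 0.171]
ee_rot: [3.141, 0.0, -0.092]
wrist_force: [0.3, -0.6, 0.4]
opening: -0.0001
```

```bash
python3 - <<'E'
from h import *
rel(); look('side',(210,310,190,290),6,'s10')
E
```

```text
t 18.57 X -1.0 Y -0.1 ztip 34.0 F [ 0.3 -0.6  0.4] M [ 0.02  0.05 -0.05] open -0.0001
```

View pics/s10c.png

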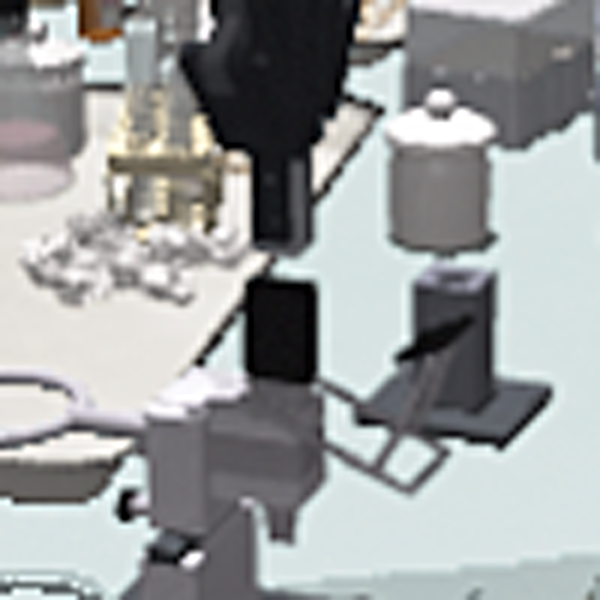

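Request:
arm_command(
  dp=[
    [0,0,3],
    [0,0,6],
    [0,0,8],
    [0,0,9],
    [0,0,9],
  ],
  spin=[0,0,0,0,0],
)

```text
time: 19.25
position: [0.5953, 0.1525, 0.1621]
ee_rot: [3.142, 0.0, -0.092]
wrist_force: [-0.2, -0.2, 0.7]
opening: 0.0001
```

Request:
arm_command(
  dp=[
    [0,0,1],
    [0,0,2],
    [0,0,2],
  ],
  spin=[0,0,0],
)

```text
time: 19.62
position: [0.5952, 0.1525, 0.1601]
ee_rot: [3.142, 0.0, -0.092]
wrist_force: [0.3, 0.2, -0.2]
opening: -0.0
```

Request:
arm_command(
  dp=[
    [0,0,1],
    [0,0,2],
    [0,0,2],
  ],
  spin=[0,0,0],
)

```text
time: 20.0
position: [0.5959, 0.1526, 0.1588]
ee_rot: [-3.141, -0.001, -0.092]
wrist_force: [0.9, -0.5, 3.6]
opening: 0.0002
```

Request:
arm_command(
  dp=[
    [0,0,1],
    [0,0,1.5],
    [0,0,1.5],
  ],
  spin=[0,0,0],
)

```text
time: 20.38
position: [0.5963, 0.1527, 0.1587]
ee_rot: [-3.141, -0.003, -0.092]
wrist_force: [-0.9, -1.8, 12.6]
opening: 0.0
```

Request:
arm_command(
  dp=[
    [0,0,-5],
    [0,0,-20],
    [-25,0,-25],
    [-50,0,-22],
    [-59,0,-15],
    [-59,0,-8],
    [-59,0,-4],
    [-59,0,-4],
  ],
  spin=[0,0,0,0,0,0,0,0],
)

```text
time: 21.38
position: [0.537, 0.1577, 0.1601]
ee_rot: [3.141, 0.001, -0.093]
wrist_force: [0.2, -0.3, 0.3]
opening: -0.0002
```

```bash
sed -i 's/(p\[2\]-.022)\*1000/(p[2]+.0012)*1000/' h.py; python3 - <<'E'
from h import *
rel(); look('side',(210,310,190,290),6,'s11')
E
```

```text
t 21.38 X -59.5 Y -0.3 ztip 46.3 F [ 0.2 -0.3  0.3] M [ 0.06 -0.    0.  ] open -0.0002
```

View pics/s11c.png

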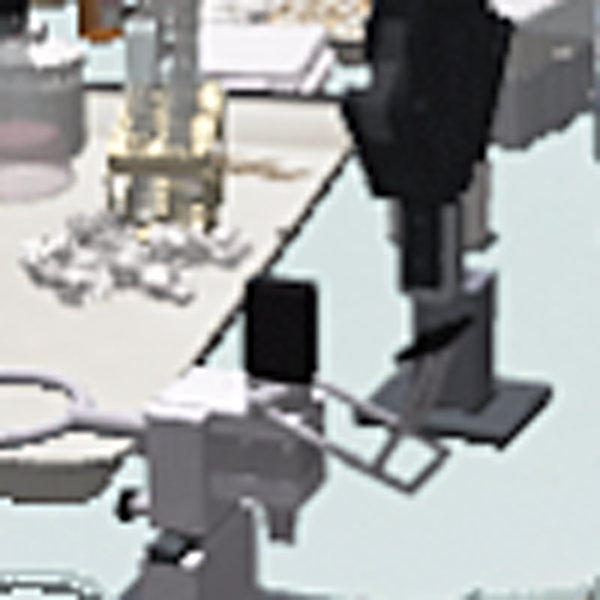

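Request:
arm_command(
  dp=[
    [-1,0,6],
    [-2,0,12],
    [-4.5,0,18],
    [-7.5,0,23],
    [-10.5,0,28],
    [-14.5,0,33],
    [-18.5,0,38],
    [-22,0,42],
    [-25.5,0,46],
    [-25.5,0,46],
  ],
  spin=[0,0,0,0,0,0,0,0,0,0],
)

```text
time: 22.68
position: [0.5106, 0.1603, 0.1144]
ee_rot: [3.141, 0.001, -0.092]
wrist_force: [-0.8, 0.2, 0.2]
opening: -0.0001
```

```bash
python3 - <<'E'
from h import *
rel(); look('side',(210,310,190,290),6,'s12')
E
```

```text
t 22.68 X -86.0 Y -0.1 ztip 0.6 F [-0.8  0.2  0.2] M [ 0.09  0.01 -0.01] open -0.0001
```

View pics/s12c.png

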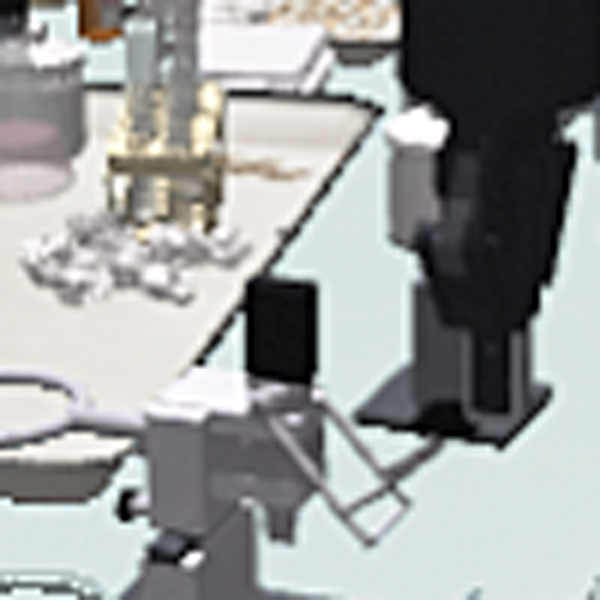

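Request:
arm_command(
  dp=[
    [0,0,5],
    [0,0,9],
    [0,0,13.5],
    [0.8,0,17],
    [1.8,0,21],
    [3,0,24.5],
    [4.2,0,28],
    [5.7,0,31.5],
    [7.3,0,35],
    [7.3,0,35],
  ],
  spin=[0,0,0,0,0,0,0,0,0,0],
)

```text
time: 23.98
position: [0.5185, 0.1595, 0.0794]
ee_rot: [3.141, 0.0, -0.092]
wrist_force: [0.0, 0.9, 0.2]
opening: 0.0001
```

```bash
python3 - <<'E'
from h import *
rel(); look('side',(210,310,200,300),6,'s13')
E
```

```text
t 23.98 X -78.0 Y -0.1 ztip -34.4 F [0.  0.9 0.2] M [0.03 0.02 0.02] open 0.0001
```

View pics/s13c.png

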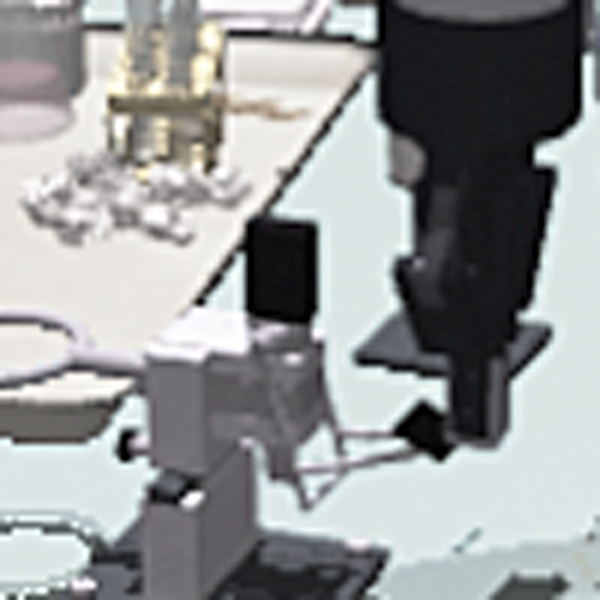

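Request:
arm_command(
  dp=[
    [1,0,2.5],
    [2,0,4.7],
    [3,0,6.7],
    [4.5,0,8.8],
    [6,0,10.8],
    [6,0,10.8],
  ],
  spin=[0,0,0,0,0,0],
)

```text
time: 24.78
position: [0.5243, 0.159, 0.0687]
ee_rot: [3.141, 0.0, -0.092]
wrist_force: [-0.7, 0.4, 0.2]
opening: 0.0002
```

Request:
arm_command(
  dp=[
    [0.7,0,1],
    [1.5,0,2],
    [1.5,0,2],
  ],
  spin=[0,0,0],
)

```text
time: 25.15
position: [0.5259, 0.1589, 0.0668]
ee_rot: [3.141, 0.0, -0.092]
wrist_force: [-0.5, 0.9, -0.2]
opening: -0.0001
```

```bash
python3 - <<'E'
from h import *
rel(); look('side',(210,310,200,300),6,'s14')
E
```

```text
t 25.15 X -70.6 Y -0.1 ztip -47.0 F [-0.5  0.9 -0.2] M [-0.06  0.1  -0.05] open -0.0001
```

View pics/s14c.png

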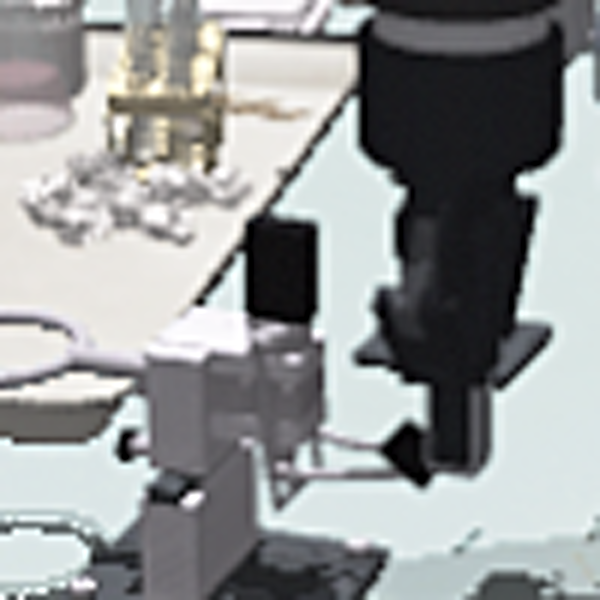

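Request:
arm_command(
  dp=[
    [0.7,0,0.8],
    [1.4,0,1.6],
    [1.4,0,1.6],
  ],
  spin=[0,0,0],
)

```text
time: 25.58
position: [0.5272, 0.1588, 0.0652]
ee_rot: [3.141, 0.0, -0.092]
wrist_force: [-0.7, -0.4, 0.8]
opening: 0.0001
```

Request:
arm_command(
  dp=[
    [0.7,0,0.8],
    [1.4,0,1.6],
    [1.4,0,1.6],
  ],
  spin=[0,0,0],
)

```text
time: 25.95
position: [0.5286, 0.1587, 0.0636]
ee_rot: [3.142, 0.0, -0.092]
wrist_force: [-2.3, -0.2, 0.8]
opening: 0.0002
```

Request:
arm_command(
  dp=[
    [0.7,0,0.8],
    [1.4,0,1.6],
    [1.4,0,1.6],
  ],
  spin=[0,0,0],
)

```text
time: 26.32
position: [0.5306, 0.1585, 0.0621]
ee_rot: [-3.141, -0.001, -0.092]
wrist_force: [-0.0, 0.5, 0.3]
opening: -0.0
```

```bash
python3 - <<'E'
from h import *
rel(); look('side',(210,310,200,300),6,'s15')
E
```

```text
t 26.32 X -65.9 Y -0.0 ztip -51.7 F [-0.   0.5  0.3] M [-0.   -0.03  0.04] open -0.0
```

View pics/s15c.png

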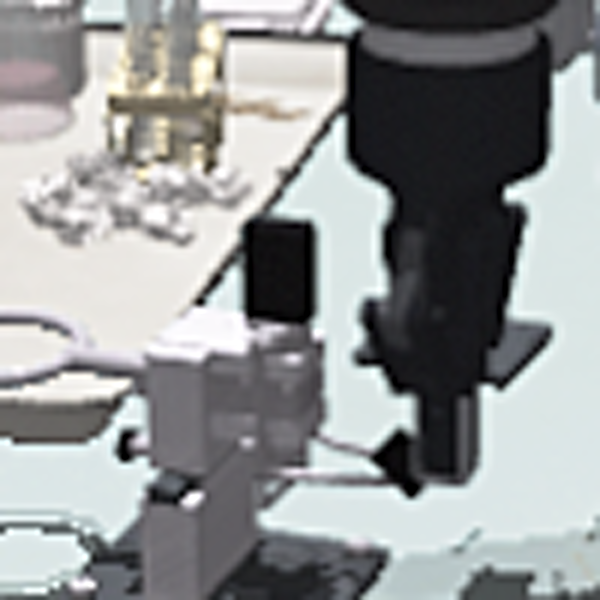

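Request:
arm_command(
  dp=[
    [0.7,0,0.8],
    [1.4,0,1.6],
    [1.4,0,1.6],
  ],
  spin=[0,0,0],
)

```text
time: 26.75
position: [0.5316, 0.1584, 0.0605]
ee_rot: [-3.142, -0.0, -0.092]
wrist_force: [0.2, -0.4, -0.3]
opening: 0.0001
```

Request:
arm_command(
  dp=[
    [0.7,0,0.8],
    [1.4,0,1.6],
    [1.4,0,1.6],
  ],
  spin=[0,0,0],
)

```text
time: 27.12
position: [0.5329, 0.1583, 0.0588]
ee_rot: [3.142, 0.0, -0.092]
wrist_force: [-0.7, -0.1, 0.5]
opening: -0.0001
```

```bash
python3 - <<'E'
from h import *
rel(); look('side',(210,310,200,300),6,'s16')
E
```

```text
t 27.12 X -63.6 Y -0.0 ztip -55.0 F [-0.7 -0.1  0.5] M [ 0.01  0.   -0.05] open -0.0001
```

View pics/s16c.png

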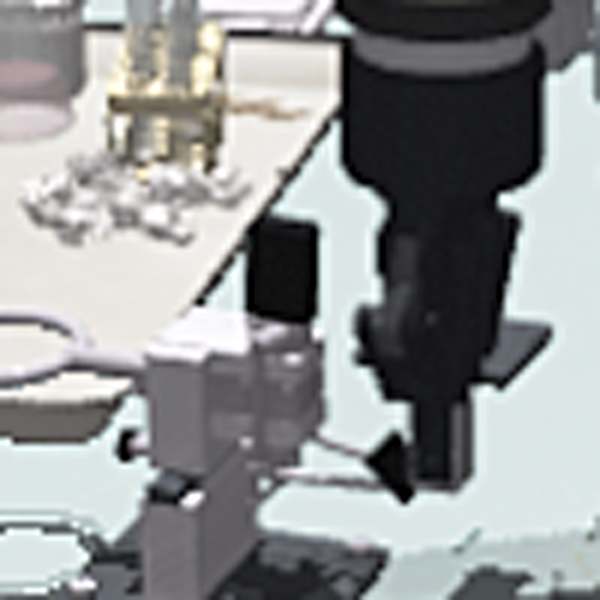

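Request:
arm_command(
  dp=[
    [0.7,0,0.6],
    [1.4,0,1.2],
    [1.4,0,1.2],
  ],
  spin=[0,0,0],
)

```text
time: 27.55
position: [0.5341, 0.1582, 0.0576]
ee_rot: [3.141, 0.0, -0.092]
wrist_force: [-1.0, -0.1, 0.8]
opening: 0.0001
```

Request:
arm_command(
  dp=[
    [0.8,0,0.4],
    [1.6,0,0.8],
    [1.6,0,0.8],
  ],
  spin=[0,0,0],
)

```text
time: 27.92
position: [0.5355, 0.1579, 0.0566]
ee_rot: [3.141, 0.001, -0.092]
wrist_force: [-2.8, 0.4, 0.6]
opening: 0.0002
```

```bash
python3 - <<'E'
from h import *
rel(); look('side',(210,310,200,300),6,'s17')
E
```

```text
t 27.93 X -61.0 Y -0.2 ztip -57.2 F [-2.8  0.4  0.6] M [ 0.    0.55 -0.03] open 0.0002
```

View pics/s17c.png

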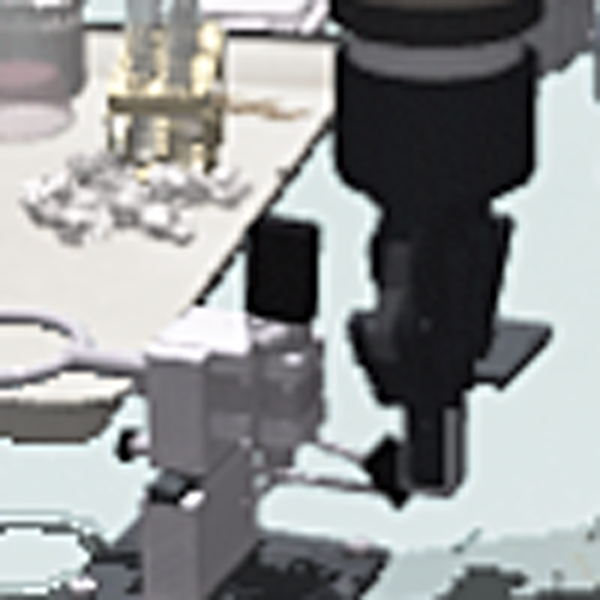

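Request:
arm_command(
  dp=[
    [0.5,0,0.4],
    [1,0,0.9],
    [1,0,0.9],
  ],
  spin=[0,0,0],
)

```text
time: 28.35
position: [0.5361, 0.158, 0.056]
ee_rot: [3.141, 0.001, -0.092]
wrist_force: [-6.6, -0.1, 4.2]
opening: -0.0001
```

Request:
arm_command(
  dp=[
    [0.5,0,0.4],
    [1,0,0.9],
    [1,0,0.9],
  ],
  spin=[0,0,0],
)

```text
time: 28.72
position: [0.5365, 0.1582, 0.0554]
ee_rot: [3.141, 0.002, -0.092]
wrist_force: [-8.0, 0.5, 9.2]
opening: 0.0001
```

```bash
python3 - <<'E'
from h import *
rel(); look('side',(210,310,200,300),6,'s18')
E
```

```text
t 28.73 X -59.9 Y 0.2 ztip -58.4 F [-8.   0.5  9.2] M [ 0.01  1.73 -0.04] open 0.0001
```

View pics/s18c.png

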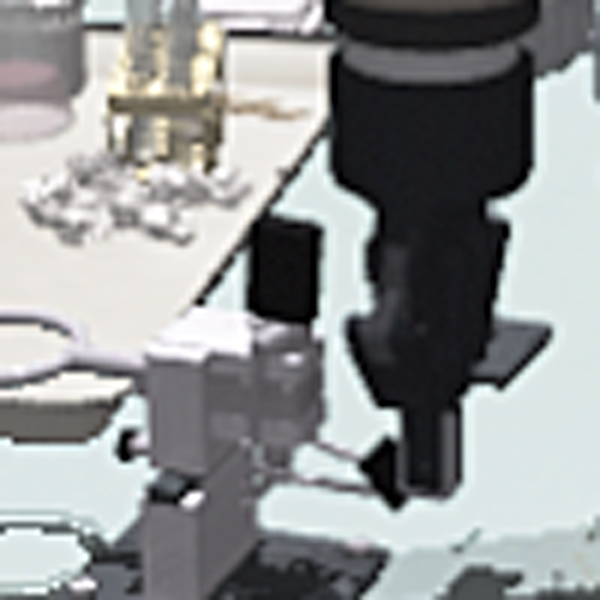

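Request:
arm_command(
  dp=[
    [0.3,0,0.3],
    [0.5,0,0.5],
    [0.5,0,0.5],
  ],
  spin=[0,0,0],
)

```text
time: 29.15
position: [0.5367, 0.1583, 0.0551]
ee_rot: [3.141, 0.003, -0.092]
wrist_force: [-10.2, 0.3, 10.8]
opening: 0.0
```

Request:
arm_command(
  dp=[
    [-1,0,-1],
    [-3,0,-3],
    [-8,0,-8],
    [-20,0,-20],
    [-40,0,-40],
    [-60,0,-70],
    [-70,0,-100],
    [-70,0,-120],
    [-70,0,-120],
  ],
  spin=[0,0,0,0,0,0,0,0,0],
)

```text
time: 30.28
position: [0.4695, 0.1648, 0.1767]
ee_rot: [-3.14, -0.004, -0.092]
wrist_force: [0.1, -0.5, -0.4]
opening: -0.0001
```

```bash
python3 - <<'E'
from h import *
rel(); look('side',(220,290,220,295),8,'s19'); look('top',(210,280,150,250),6,'t19')
E
```

```text
t 30.27 X -127.3 Y 0.6 ztip 62.9 F [ 0.1 -0.5 -0.4] M [-0.  0.  0.] open -0.0001
```

View pics/s19c.png

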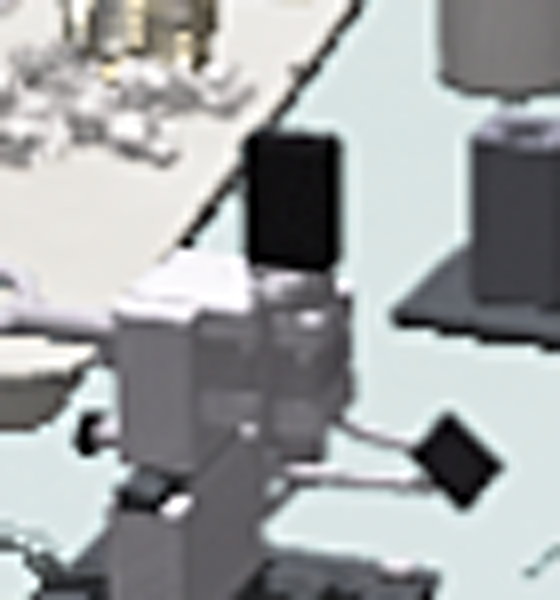

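View pics/t19c.png

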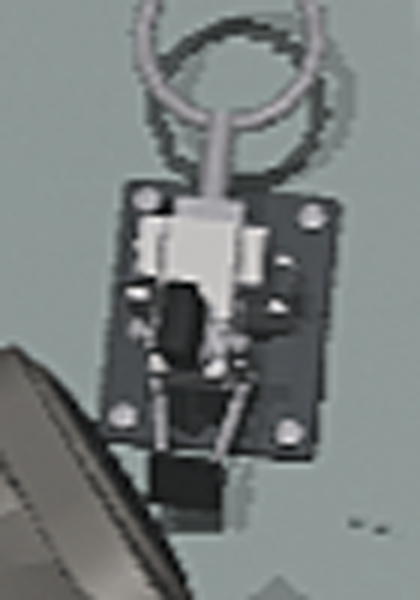

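```bash
python3 - <<'E'
from h import *
g=load('s19')
def rz(u,v):
    o,d=ray(g,u,v); k=(A-o)@ey/(d@ey); p=o+k*d; return np.round(np.array([(p-A)@ex,p[2]-.115])*1000,1)
q=lambda c:rz(220+c[0]/8,220+c[1]/8)
for c in [(458,460),(448,410),(503,465),(465,510),(412,455)]: print(c,q(c))
# predicted paddle outer-face corners for theta
def pad(th,r,y,t=0):
    phi=.847+th; n=np.array([-np.sin(phi-np.pi/2+0),0]) 
    rad=np.array([-np.sin(phi),-np.cos(phi)]); nn=np.array([-np.cos(phi),np.sin(phi)])
    pt=rad*r+nn*t
    return proj(g,A+ex*pt[0]/1000+np.array([0,0,pt[1]/1000])+ey*y/1000)
for th in(0,.1,.2,.3):
    print(th,[np.round((pad(th,r,y)-[220,220])*8) .tolist() for r,y in [(54,12),(54,-12),(84,12),(84,-12),(69,0)]])
w=cloud(g); im=cv2.cvtColor(g['pixels'],cv2.COLOR_RGB2GRAY)
m=np.zeros_like(im,bool); m[268:286,268:286]=im[268:286,268:286]<60
print(m.sum(),np.nanmedian(w[m],0),np.round([( (w[m]-A)@ex).min(),((w[m]-A)@ex).max(),((w[m]-A)@ey).min(),((w[m]-A)@ey).max()],3), ((np.nanmean(w[m],0)-A)@ex).round(4), np.nanmean(w[m],0)[2]-.115)
E
```

```text
(458, 460) [-49.6 -48.1]
(448, 410) [-46.6 -32.8]
(503, 465) [-63.2 -47.7]
(465, 510) [-51.6 -63.7]
(412, 455) [-35.6 -48.6]
0 [[413.0, 433.0], [442.0, 400.0], [489.0, 508.0], [515.0, 473.0], [465.0, 453.0]]
0.1 [[424.0, 421.0], [453.0, 388.0], [506.0, 489.0], [533.0, 455.0], [479.0, 438.0]]
0.2 [[434.0, 408.0], [462.0, 375.0], [522.0, 469.0], [548.0, 435.0], [492.0, 421.0]]
0.3 [[442.0, 394.0], [470.0, 361.0], [535.0, 446.0], [561.0, 413.0], [502.0, 403.0]]
64 [0.54725844 0.16107487 0.06854815] [-0.056 -0.042 -0.013  0.018] -0.049 -0.04615658890501674
```

```bash
python3 - <<'E'
from h import *
from cell import finish_job
rel(); print(finish_job())
E
```

```text
t 30.38 X -128.4 Y -0.2 ztip 60.8 F [0.5 0.8 0.8] M [-0.04 -0.   -0.03] open -0.0002
the job is handed in; nothing more can be done
None
```

I set the pin in the fork, shut its loop and handed the job in at about 30 s. My checks all point to it being locked, though I could not see the crossbar in the groove directly.

**Insertion:** I took the black-gripped pin out of its parking block and left both green look-alikes alone. It went straight down through the fork and the arm's eye to a firm stop, with its loop open and facing the free end. After letting go I pressed on the grip's top with about 12.6 N. The pin did not sink, so its collar rests on the fork to within the 2 mm or so that I can measure.

**Shutting the loop:** I pressed the thumb paddle down and inward.
- The force rose to about 2.4 N, dropped to almost nothing, then rose to a firm stop at about 15 N.
- I backed off before looking. In the side picture the paddle then sat at -0.05 to 0 rad. Stopped at the lip, it would be at about 0.11 rad.

**Final state:** The gripper is clear of everything, with no force beyond noise on the wrist. I did not touch the flask, beaker or jar.

**What disagreed:**
- With the jaws shut, the fingertips were about level with the TCP, not 22 mm ahead as stated. I confirmed this in the depth image and by touch. The pin was therefore gripped nearer its top than I meant, but it did not visibly slip.
- The crossbar and groove are hidden behind the bracket in the side view, so the lock is judged from the drop in force and the paddle's angle.
- In the side pictures the shaft's end looked 3 to 5 mm higher than expected. It did so both in the hand and seated, so I put it down to the view.

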